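# Put the hole saw kit back in its tray

## Robot

A 6-joint arm with a two-finger parallel gripper is mounted at the origin on the work surface. World frame = base frame: x ahead of the robot, y to its left, z up, the work surface at z = 0. Lengths are in m, angles in rad, forces in N, time in s.
With the tool pointing down it reaches from about 0.15 to 0.775 m from the base axis. Payload 6.1 kg.
Tool frame: the origin (TCP) lies at the very end of the fingers, on their centre line; the grasp point (between the pads) lies 19 mm behind it (env.pinch_z is the distance from the TCP to the grasp point, in m); x points along the fingers, y is the direction in which the jaws open and shut, and the axes are right-handed (so a half turn about x gives the same grasp; the last joint's range is limited). The gripper opens to 85 mm and grips with 20 to 120 N. Pads are 22 mm wide; open, the fingers measure 114 mm over their backs; the gripper's body (76 mm by 85 mm) begins 54 mm behind the grasp point. The pads swing forward as they close: fully open they stand 13 mm farther back than shut.
Start: joints at [1.113, 0.126, -0.04, 1.405, 0, 1.571], TCP at [0.232, 0.471, 0.231] pointing down, gripper open.
Joint ranges: [-2.72, 2.72], [-0.95, 1.95], [-1.27, 1.35], [-1.78, 2.02], [-1.46, 1.47], [-3.14, 3.14]. Speed limits (rad/s): [2.39, 2.39, 3.01, 3.14, 3.14, 3.14].

## Interface

Orientations are given as a rotation vector (axis times angle).
In Python, from plant import env, viewer gives the robot as it stands.
- The arm moves only by the tool arm_command, never from a script. Its argument "moves" is a list of rows, each an object with "linear": the shift along the tool's x, y, z in m, a list of three; "turn": the turn, a rotation vector about the tool's x, y, z in rad, a list of three; "gripper": the opening, from 0 (shut) to 1 (fully open). In form: [{"linear": [x, y, z], "turn": [wx, wy, wz], "gripper": gripper}, ...]. A call has 1 to 10 rows; each row is the pose to reach, as a shift and turn from the pose commanded when the call began, along the tool's axes at that moment; what a row does not reach only later rows make up. A row lasts 1/12 s, in which the tool goes at most 41.7 mm and 7.16 degrees, less where a joint would pass 70% of its speed; a pose out of reach is approached as far as the arm can. A call with a gripper value outside its range is refused whole. The fingers move at their own pace and stop on an object; the grip force is fixed at half the most. Time passes only in rows, so rows that repeat a pose let the fingers close. It gives the time, the measured TCP pose, the force and the opening at its end, in the units of the state.
- env.read_state(): the state, without advancing time (a new reading comes with each control period).
- viewer.camera(name): name is "scene" or "side" or "wrist"; returns a dict with "pixels" (480x640x3 uint8, red, green, blue), "fx", "fy", "cx", "cy" (pixels), "camera_from_world" (4x4, takes a point from world to camera coordinates). Camera axes: x right, y down, z forward; pixel columns grow to the right and rows downward; lengths in m; the calibration is good to about 2 mm. The wrist camera is an equidistant fisheye: a pixel r from the principal point sees the ray r / f radians off the axis. A picture is of the moment at which its call begins. There is no depth.
- env.finish_job(): hands the job in, once; it reports no verdict.
Trained networks look in a picture, given as the dict that the camera call returned (one of the last four; its "shot" number tells which), for a name from the list of things; names that differ only in an ending like _2 or _b are one class to them, and where a whole thing is asked for, a point or a joint stands for the part that bears it (a point fixed in the world has none). Each returns a list of dicts, best first, with "conf" (0 to 1); they miss things now and then, are a little off and sometimes report something else, mostly with a low value. They report only what shows in the picture. A call takes as long as a camera call. They do not tell look-alikes from the thing itself.
- viewer.spot_in(picture, thing): "position" ([column, row] in pixels, amid what is visible of it).
The state is a dict: "time": time; "joints": joint angles; "qvel": joint speeds; "joint_efforts": joint torques, N m; "tcp_pos": TCP position; "eef_rot": TCP orientation; "ft_force": force on the tool from outside, world axes, zero at the start; "wrist_torque": the same for the moment, N m; "finger_gap": finger opening in m.
Only numpy, scipy, OpenCV 4.12 (cv2) and the standard library are available. Lean on these libraries where they do the work, as an engineer would, in place of code of your own. Each camera call takes 0.05 s, during which the arm holds its last target.

## Task

Class is over: put the hole saw kit back in its wooden tray. Set each of the three hole saws upright, teeth down, right down in the well made for it (the smallest saw in the smallest well, the largest in the largest), and lay the arbor flat in its long trough; set them down rather than dropping them. The two open pipe couplings look like saws but are not part of the kit: leave them standing where they are on the bench.

Things in the scene. Friction and masses are not known exactly. Their poses are not given: they have to be found in the camera images.
- saw_small: small hole saw: plain dark steel cup, 30 mm across and 40 mm high, standing teeth down, closed on top, with a bright steel hub 20 mm across and 22 mm high in the middle of the top (62 mm high in all; hub from 40 to 62 mm). Loose. Origin: centre of its underside, z up.
- saw_medium: medium hole saw: plain dark steel cup, 44 mm across and 40 mm high, standing teeth down, closed on top, with a bright steel hub 20 mm across and 22 mm high in the middle of the top (62 mm high in all; hub from 40 to 62 mm). Loose. Origin: centre of its underside, z up.
- saw_large: large hole saw: plain dark steel cup, 58 mm across and 40 mm high, standing teeth down, closed on top, with a bright steel hub 20 mm across and 22 mm high in the middle of the top (62 mm high in all; hub from 40 to 62 mm). Loose. Origin: centre of its underside, z up.
- arbor: arbor for the saws: lies flat; square steel body 36 mm long, 22 mm wide and 22 mm high, a round shank 11 mm thick sticking out 30 mm at the -x end and a pilot drill 8 mm thick sticking out 30 mm at the +x end (96 mm long in all). Loose. Origin: centre of the underside of the square body, which is also about its balance point; x along the arbor, z up.
- coupling_wide: wide pipe coupling, not part of the kit: plain dark steel tube standing upright, 44 mm across, 40 mm high, open right through (bore 34 mm), no hub. Loose. Origin: centre of its underside.
- coupling_narrow: narrow pipe coupling, not part of the kit: plain dark steel tube standing upright, 30 mm across, 40 mm high, open right through (bore 20 mm), no hub. Loose. Origin: centre of its underside.
- well_small: small well of the kit tray: square wooden block 86 x 86 mm, 22 mm high, with a round well 46 mm across and 16 mm deep in the middle of its top. It stands fixed in the kit tray (plywood, 168 x 276 mm, rim 22 mm above the bench) beside the other two, in a row along the tray's y. Origin: centre of the block's underside, 6 mm above the bench; the well's floor is 6 mm and the block's top 22 mm above the origin; z up.
- well_medium: medium well of the kit tray: square wooden block 86 x 86 mm, 22 mm high, with a round well 60 mm across and 16 mm deep in the middle of its top. It stands fixed in the kit tray (plywood, 168 x 276 mm, rim 22 mm above the bench) beside the other two, in a row along the tray's y. Origin: centre of the block's underside, 6 mm above the bench; the well's floor is 6 mm and the block's top 22 mm above the origin; z up.
- well_large: large well of the kit tray: square wooden block 86 x 86 mm, 22 mm high, with a round well 74 mm across and 16 mm deep in the middle of its top. It stands fixed in the kit tray (plywood, 168 x 276 mm, rim 22 mm above the bench) beside the other two, in a row along the tray's y. Origin: centre of the block's underside, 6 mm above the bench; the well's floor is 6 mm and the block's top 22 mm above the origin; z up.
- trough: arbor trough of the kit tray: wooden block 64 mm (x) by 262 mm (y), 22 mm high, lying along the row of wells on the robot's side, fixed; in the middle of its top a rectangular recess 44 mm (x) by 116 mm (y), 8 mm deep, in which the arbor lies along y, either end first. Its top is level with the tops of the wells. Origin: centre of the block's underside, 6 mm above the bench; the recess's floor is 14 mm above the origin; z up.
Mind the look-alikes: they are no part of the job. What is shaped like the saw_medium but red is not meant.

How it is judged:
By the outcome, as a careful person would: the job done as asked, in the order asked, and still so for the second after the job is handed in, with the robot touching nothing.
It also fails if it takes over 96 s, if anything falls off the work surface, if the arm or the gripper's body presses on something with over 40 N, if the wrist force passes 120 N, or if a joint passes its speed limit or range.

## Working session

There is one attempt and no reset: what is moved stays moved. The work goes in short steps, Python scripts to look and compute and a tool call to move; the robot and the scene stay as the last step left them, time stands still between calls to the robot, and variables do not carry over. Pictures are saved under pics/ and viewed, and the job is handed in when it is done.

Besides the shell and the picture viewer there is one more tool, called after "Call:" by a JSON object that holds its "method" and its "body". arm_command: Moves the arm, as the interface text tells. Its arguments: {"type":"object","properties":{"moves":{"type":"array","items":{"type":"object","properties":{"linear":{"type":"array","items":{"type":"number"}},"turn":{"type":"array","items":{"type":"number"}},"gripper":{"type":"number"}}}}},"required":["moves"]}

```bash
ls; mkdir -p pics
python3 - <<'E'
from plant import env, viewer
import cv2,numpy as np
print(env.read_state())
for n in ["scene","side"]:
    p=viewer.camera(n); cv2.imwrite(f"pics/{n}0.png",p["pixels"][:,:,::-1]); print(n,p["fx"],p["fy"],p["cx"],p["cy"],np.round(p["camera_from_world"],4).tolist(),p["shot"])
    for t in ["saw_small","saw_medium","saw_large","arbor","coupling_wide","coupling_narrow","well_small","well_medium","well_large","trough"]:
        print(t,[(np.round(d["position"]).tolist(),round(d["conf"],2)) for d in viewer.spot_in(p,t)])
E
```

```text
pics
{'time': 0.0, 'joints': array([ 1.11296623e+00,  1.26405656e-01, -4.05884872e-02,  1.40542672e+00,
       -6.55844146e-06,  1.57076586e+00]), 'qvel': array([-0.00086791, -0.00025609, -0.00018831,  0.00067175, -0.00046113,
       -0.00019628]), 'joint_efforts': array([ 1.12442815e-04, -4.35914433e+01,  3.52924383e+01,  1.71893137e-02,
        7.96250038e-05, -1.22127256e-05]), 'tcp_pos': array([0.2318723 , 0.47056429, 0.23052396]), 'eef_rot': array([ 0.35775075,  1.54118569, -0.36025632]), 'ft_force': array([ 0.40626464, -0.28886042,  0.5316069 ]), 'wrist_torque': array([0.03495804, 0.03288761, 0.01071226]), 'finger_gap': 0.08480621285345076}
scene 557.3322188514137 557.3322188514137 333.315912769194 237.92889627999992 [[0.3034, 0.9529, -0.0055, -0.1301], [0.8069, -0.26, -0.5304, -0.422], [-0.5069, 0.1565, -0.8477, 1.651], [0.0, 0.0, 0.0, 1.0]] 1
saw_small [([279.0, 303.0], 0.78)]
saw_medium [([332.0, 289.0], 0.57), ([169.0, 306.0], 0.57)]
saw_large [([310.0, 203.0], 0.69)]
arbor [([210.0, 282.0], 0.57), ([421.0, 242.0], 0.31)]
coupling_wide [([264.0, 267.0], 0.61)]
coupling_narr
[... 158 characters left out ...]
, ([425.0, 240.0], 0.63)]
trough [([414.0, 214.0], 0.62)]
side 442.4211502740915 442.4211502740915 323.56232657424954 233.94670686754884 [[0.9359, -0.3517, -0.0185, -0.5153], [-0.2448, -0.6119, -0.7521, 0.1574], [0.2532, 0.7084, -0.6588, 0.7254], [0.0, 0.0, 0.0, 1.0]] 2
saw_small [([403.0, 391.0], 0.73), ([429.0, 296.0], 0.64), ([317.0, 182.0], 0.41)]
saw_medium [([479.0, 450.0], 0.9), ([386.0, 243.0], 0.55)]
saw_large [([262.0, 272.0], 0.88)]
arbor [([404.0, 391.0], 0.56)]
coupling_wide [([377.0, 317.0], 0.61)]
coupling_narrow []
well_small [([308.0, 159.0], 0.56)]
well_medium [([324.0, 206.0], 0.93), ([388.0, 243.0], 0.21)]
well_large [([314.0, 182.0], 0.83)]
trough [([286.0, 194.0], 0.9)]
```

View pics/scene0.png

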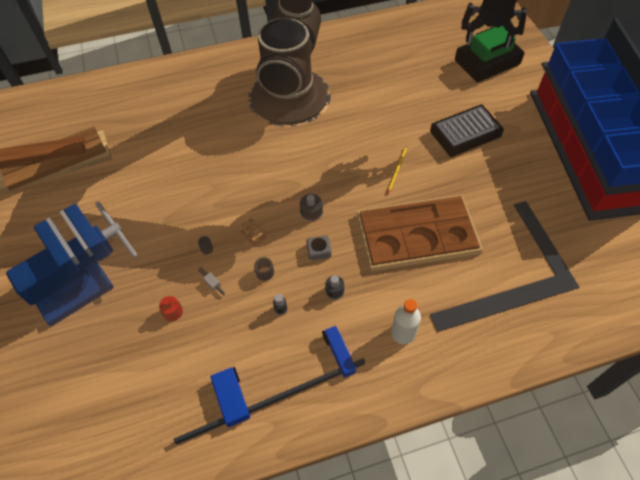

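View pics/side0.png

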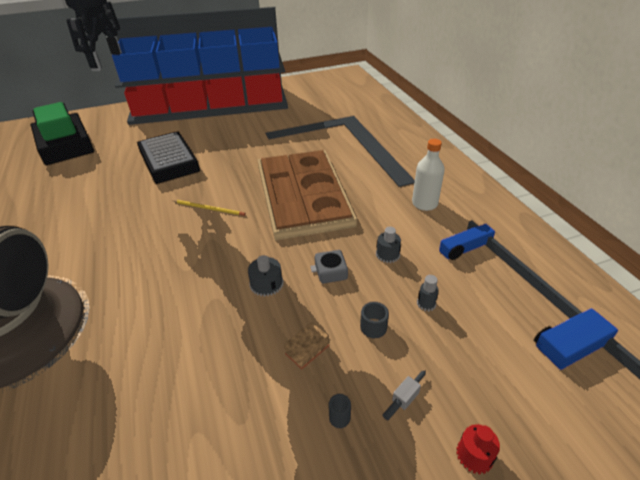

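The side view's low-row list of candidates: small saw (429,294), narrow coupling (340,410), medium saw (388,245), red look-alike (479,450), wide coupling (374,320), large saw (265,272), and a grey block with a hole (330,265). By their bright hub and dark cup I choose (429,294), (388,245) and (265,272). Close crops will check this.

Run:
```python
import cv2
a=cv2.imread("pics/scene0.png");b=cv2.imread("pics/side0.png")
def c(im,x,y,w,h,s,n): cv2.imwrite(n,cv2.resize(im[y:y+h,x:x+w],None,fx=s,fy=s,interpolation=cv2.INTER_CUBIC))
c(a,190,180,160,140,5,"pics/c1.png"); c(a,350,180,140,100,5,"pics/c2.png")
c(b,240,220,200,140,4,"pics/c3.png"); c(b,250,140,115,110,5,"pics/c4.png"); c(b,320,360,120,80,5,"pics/c5.png")
```

```text
(no output)
```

View pics/c1.png

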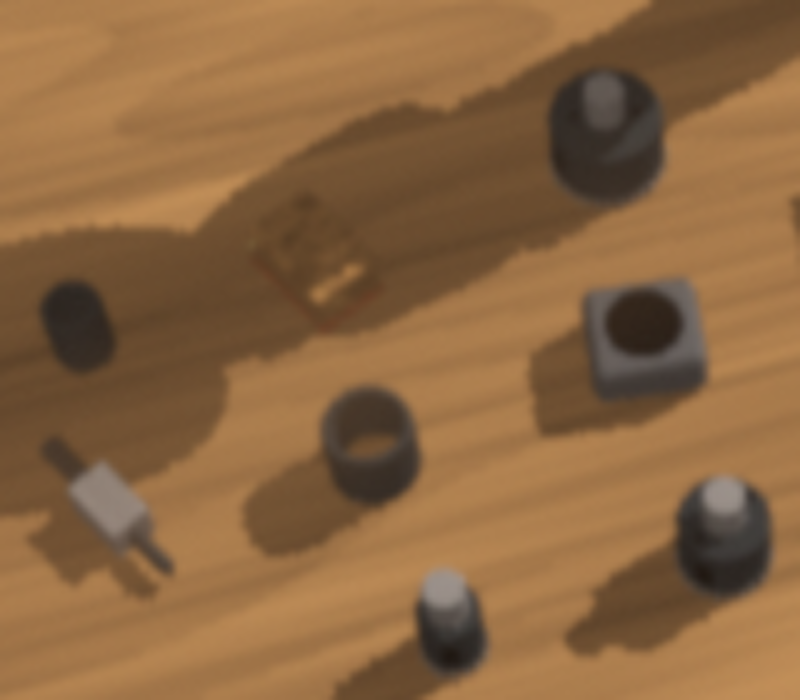

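View pics/c2.png

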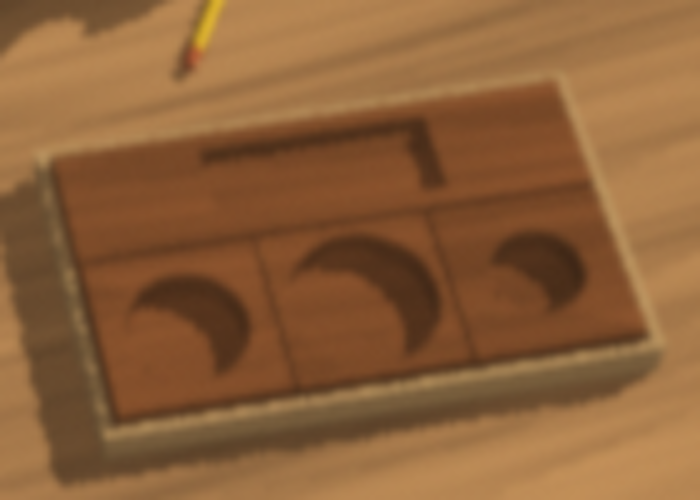

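View pics/c3.png

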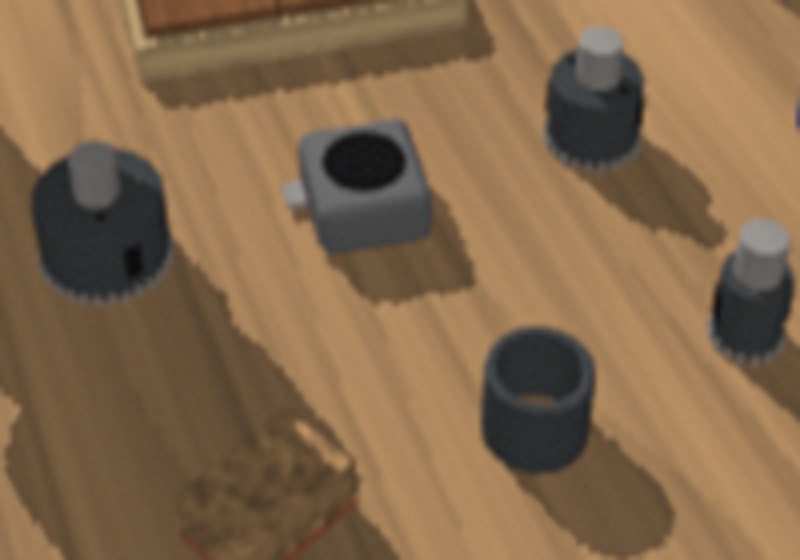

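View pics/c4.png

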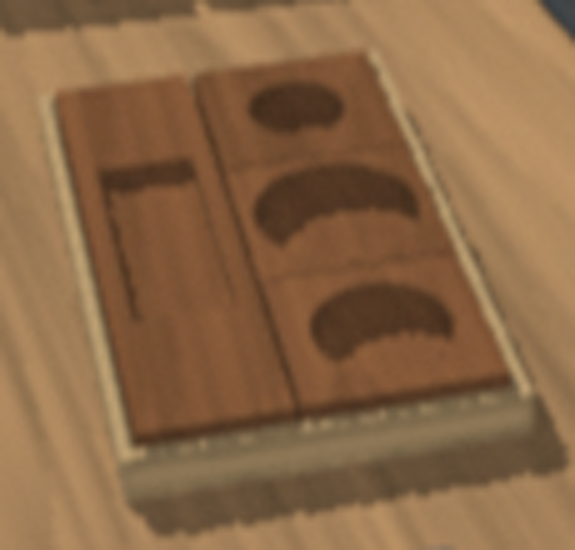

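View pics/c5.png

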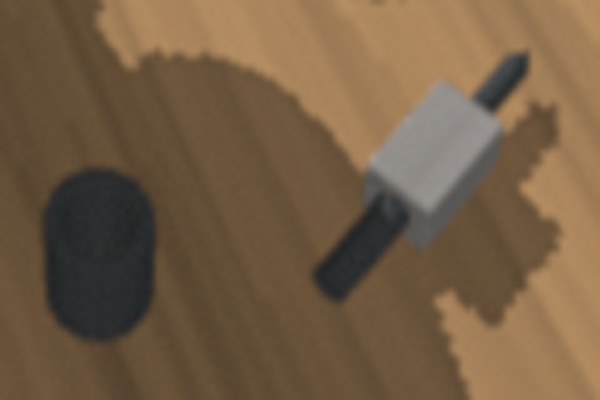

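```bash
cat > h.py <<'E'
import numpy as np,cv2
S=dict(f=557.3322,cx=333.3159,cy=237.9289,T=np.array([[0.3034, 0.9529, -0.0055, -0.1301], [0.8069, -0.26, -0.5304, -0.422], [-0.5069, 0.1565, -0.8477, 1.651]]))
D=dict(f=442.4212,cx=323.5623,cy=233.9467,T=np.array([[0.9359, -0.3517, -0.0185, -0.5153], [-0.2448, -0.6119, -0.7521, 0.1574], [0.2532, 0.7084, -0.6588, 0.7254]]))
def ray(c,p):
    d=np.array([(p[0]-c['cx'])/c['f'],(p[1]-c['cy'])/c['f'],1]);R=c['T'][:,:3]
    return -np.linalg.inv(R)@c['T'][:,3],np.linalg.inv(R)@d
def onz(c,p,z):
    o,d=ray(c,p); return (o+d*(z-o[2])/d[2])[:2]
def crop(p,s,x,y): return ((p[0]+.5)/s-.5+x,(p[1]+.5)/s-.5+y)
E
python3 - <<'E'
from h import *
np.set_printoptions(precision=4,suppress=True)
A=lambda p:crop(p,5,190,180);B=lambda p:crop(p,4,240,220)
for n,a,b in [("L",(604,86),(94,155)),("M",(723,495),(601,42)),("S",(445,588),(764,238))]:
    print(n,onz(S,A(a),.062),onz(D,B(b),.062))
E5=lambda p:crop(p,5,320,360)
a=[onz(S,A(p),.022) for p in [(100,462),(148,512),(120,545),(70,490)]]
b=[onz(D,E5(p),.022) for p in [(445,82),(502,125),(428,212),(370,163)]]
print(a,b,np.mean(a,0),np.mean(b,0))
for n,z,p,q in [("shank",.011,(50,445),(333,285)),("drill",.011,(168,570),(522,60))]: print(n,onz(S,A(p),z),onz(D,E5(q),z))
C=lambda p:crop(p,5,350,180);F=lambda p:crop(p,5,250,140)
ta=np.array([onz(S,C(p),.028) for p in [(52,158),(558,80),(650,335),(118,418)]])
tb=np.array([onz(D,F(p),.028) for p in [(135,440),(57,93),(375,55),(510,383)]])
for t in (ta,tb):
    e=(t[1]+t[2]-t[0]-t[3])/2; g=(t[2]+t[3]-t[0]-t[1])/2
    print(t,t.mean(0),np.linalg.norm(e),np.degrees(np.arctan2(e[1],e[0])),np.linalg.norm(g),np.degrees(np.arctan2(g[1],g[0])))
E
```

```text
L [ 0.4197 -0.0562] [ 0.4213 -0.0554]
M [ 0.6549 -0.0695] [ 0.6541 -0.0693]
S [ 0.6614 -0.2006] [ 0.6596 -0.2012]
[array([ 0.5282, -0.3371]), array([ 0.5612, -0.3209]), array([ 0.5742, -0.3366]), array([ 0.5386, -0.3533])] [array([ 0.5587, -0.3212]), array([ 0.5669, -0.3386]), array([ 0.5355, -0.3539]), array([ 0.5276, -0.3356])] [ 0.5506 -0.337 ] [ 0.5472 -0.3373]
shank [ 0.5052 -0.359 ] [ 0.5058 -0.3583]
drill [ 0.5877 -0.3188] [ 0.5872 -0.3176]
[[0.4763 0.0551]
 [0.5097 0.3159]
 [0.662  0.2944]
 [0.6269 0.0359]] [0.5687 0.1753] 0.2619242854349352 82.47392111104226 0.15283235136153187 -7.672743354444158
[[0.4733 0.0538]
 [0.5096 0.3154]
 [0.6629 0.2902]
 [0.6231 0.0317]] [0.5672 0.1728] 0.26284768587977647 81.6736626057742 0.15342668460797804 -8.84933581929524
```

```bash
cat >> h.py <<'E'
from scipy.spatial.transform import Rotation as Ro
def goal(st,xyz,yaw=None):
    """tool y at world yaw (deg), tool x down; returns linear, turn in tool axes"""
    R=Ro.from_rotvec(st['eef_rot']); M=R.as_matrix()
    if yaw is None: yaw=np.degrees(np.arctan2(M[1,1],M[0,1]))
    best=None
    y=np.radians(yaw); ty=np.array([np.cos(y),np.sin(y),0]); tx=np.array([0,0,-1.]); G=Ro.from_matrix(np.stack([tx,ty,np.cross(tx,ty)],1))
    t=(R.inv()*G).as_rotvec()
    return np.round(M.T@(np.array(xyz)-st['tcp_pos']),4).tolist(),np.round(t,3).tolist()
def info(st):
    M=Ro.from_rotvec(st['eef_rot']).as_matrix()
    print('t',round(st['time'],2),'tcp',np.round(st['tcp_pos'],4),'yaw',round(np.degrees(np.arctan2(M[1,1],M[0,1])),1),'tilt',np.round(M[:2,0],3),'q',np.round(st['joints'],2),'F',np.round(st['ft_force'],1),'gap',round(st['finger_gap'],4))
E
python3 - <<'E'
from h import *
from plant import env
st=env.read_state(); info(st); M=Ro.from_rotvec(st['eef_rot']).as_matrix(); print(M.round(2))
print('bottle',onz(S,(404,340),0),onz(D,(427,207),0))
def proj(c,P): 
    q=P@c['T'][:,:3].T+c['T'][:,3]; return np.stack([q[:,0]/q[:,2]*c['f']+c['cx'],q[:,1]/q[:,2]*c['f']+c['cy']],1)
c=np.array([.568,.174]);y=np.radians(-8.1);ex=np.array([np.cos(y),np.sin(y)]);ey=np.array([-ex[1],ex[0]])
th=np.linspace(0,6.283,60)
for C,nm,o in((S,"scene0",(350,180,140,100)),(D,"side0",(250,140,115,110))):
    im=cv2.imread(f"pics/{nm}.png"); x,yy,w,h=o; im=cv2.resize(im[yy:yy+h,x:x+w],None,fx=5,fy=5,interpolation=cv2.INTER_CUBIC)
    def dr(pts):
        p=proj(C,np.c_[pts,np.full(len(pts),.028)]); p=((p-[x,yy]+.5)*5-.5).round().astype(int); cv2.polylines(im,[p.reshape(-1,1,2)],True,(0,255,0),1)
    for r,k in((.023,1),(.037,0),(.03,-1)):
        cc=c+.032*ex+.087*k*ey; dr(cc+r*np.c_[np.cos(th),np.sin(th)]); print(cc)
    t=c-.043*ex; print('tr',t); dr(np.array([t+a*.022*ex+b*.058*ey for a,b in((1,1),(1,-1),(-1,-1),(-1,1))]))
    cv2.imwrite(f"pics/ov_{nm}.png",im)
a=cv2.imread("pics/ov_scene0.png");b=cv2.imread("pics/ov_side0.png")
cv2.imwrite("pics/ov.png",cv2.resize(np.vstack([a[:,:575],b]),None,fx=.57,fy=.57) if 0 else a)
E
```

```text
t 1.1 tcp [0.232  0.4709 0.2313] yaw 63.8 tilt [-0. -0.] q [ 1.11  0.13 -0.04  1.41  0.    1.57] F [0.1 0.1 0.5] gap 0.0857
[[-0.    0.44  0.9 ]
 [-0.    0.9  -0.44]
 [-1.   -0.   -0.  ]]
bottle [0.81835914 0.04135736] [0.79998247 0.03179516]
[0.61193916 0.25562322]
[0.59968076 0.16949116]
[0.58742235 0.0833591 ]
tr [0.52542898 0.18005875]
[0.61193916 0.25562322]
[0.59968076 0.16949116]
[0.58742235 0.0833591 ]
tr [0.52542898 0.18005875]
```

View pics/ov_scene0.png

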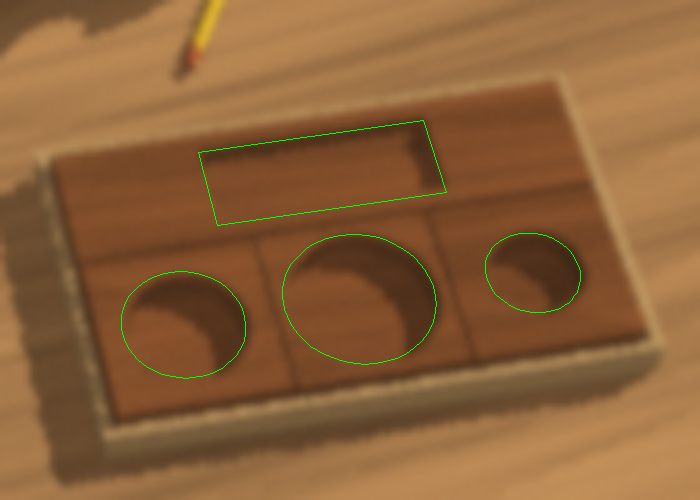

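View pics/ov_side0.png

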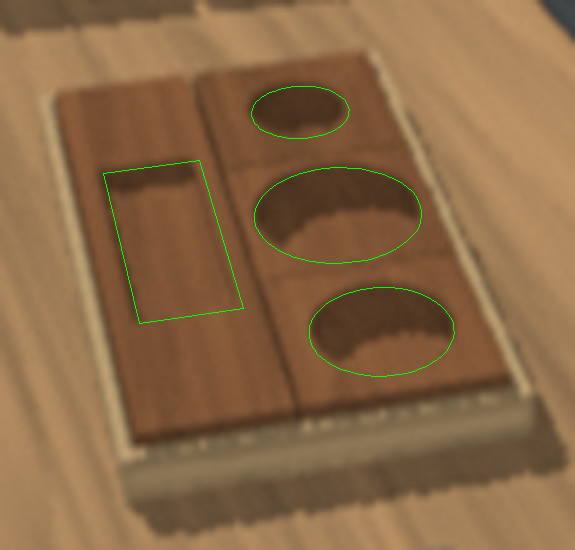

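Run:
```python
from h import *
from plant import env
st=env.read_state(); print(goal(st,(.6605,-.201,.15),-15))
```

```text
([0.0813, -0.4133, 0.6813], [1.375, 0.0, 0.0])
```

Call:
{"method": "arm_command", "body": {"moves": [{"linear": [0.04,-0.2066,0.3406],"turn": [0.7,0,0],"gripper": 0.6},{"linear": [0.04,-0.2066,0.3406],"turn": [0.7,0,0],"gripper": 0.6},{"linear": [0.04,-0.2066,0.3406],"turn": [0.7,0,0],"gripper": 0.6},{"linear": [0.08,-0.4133,0.6813],"turn": [1.375,0,0],"gripper": 0.6},{"linear": [0.08,-0.4133,0.6813],"turn": [1.375,0,0],"gripper": 0.6},{"linear": [0.08,-0.4133,0.6813],"turn": [1.375,0,0],"gripper": 0.6},{"linear": [0.08,-0.4133,0.6813],"turn": [1.375,0,0],"gripper": 0.6},{"linear": [0.08,-0.4133,0.6813],"turn": [1.375,0,0],"gripper": 0.6},{"linear": [0.08,-0.4133,0.6813],"turn": [1.375,0,0],"gripper": 0.6},{"linear": [0.08,-0.4133,0.6813],"turn": [1.375,0,0],"gripper": 0.6}]}}

```text
time: 1.93
tcp_pos: [0.4557, 0.1194, 0.1898]
eef_rot: [1.315, 1.138, -1.313]
ft_force: [1.5, 0.8, 0.2]
finger_gap: 0.0515
```

Run:
```python
from h import *
from plant import env
st=env.read_state(); info(st);print(goal(st,(.6605,-.201,.15),-15))
```

```text
t 1.93 tcp [0.4557 0.1194 0.1898] yaw -8.2 tilt [0.001 0.   ] q [ 0.26  0.03 -0.24  1.31  0.    1.97] F [1.5 0.8 0.2] gap 0.0515
([0.0398, 0.2485, 0.2879], [0.119, -0.0, -0.001])
```

Call:
{"method": "arm_command", "body": {"moves": [{"linear": [0.04,0.2485,0.288],"turn": [0.119,0,0],"gripper": 0.6},{"linear": [0.04,0.2485,0.288],"turn": [0.119,0,0],"gripper": 0.6},{"linear": [0.04,0.2485,0.288],"turn": [0.119,0,0],"gripper": 0.6},{"linear": [0.04,0.2485,0.288],"turn": [0.119,0,0],"gripper": 0.6},{"linear": [0.04,0.2485,0.288],"turn": [0.119,0,0],"gripper": 0.6},{"linear": [0.04,0.2485,0.288],"turn": [0.119,0,0],"gripper": 0.6},{"linear": [0.04,0.2485,0.288],"turn": [0.119,0,0],"gripper": 0.6},{"linear": [0.04,0.2485,0.288],"turn": [0.119,0,0],"gripper": 0.6},{"linear": [0.04,0.2485,0.288],"turn": [0.119,0,0],"gripper": 0.6},{"linear": [0.04,0.2485,0.288],"turn": [0.119,0,0],"gripper": 0.6}]}}

```text
time: 2.77
tcp_pos: [0.6636, -0.2031, 0.1468]
eef_rot: [1.397, 1.075, -1.4]
ft_force: [-0.0, 0.5, -0.5]
finger_gap: 0.0512
```

Call:
{"method": "arm_command", "body": {"moves": [{"linear": [0,0,0],"turn": [0,0,0],"gripper": 0.6},{"linear": [0,0,0],"turn": [0,0,0],"gripper": 0.6},{"linear": [0,0,0],"turn": [0,0,0],"gripper": 0.6}]}}

```text
time: 3.02
tcp_pos: [0.6613, -0.1968, 0.15]
eef_rot: [1.395, 1.078, -1.395]
ft_force: [0.5, -0.3, 0.4]
finger_gap: 0.0512
```

Run:
```python
from h import *
from plant import env,viewer
st=env.read_state(); info(st);print(goal(st,(.6605,-.201,.044),-15))
p=viewer.camera("wrist"); cv2.imwrite("pics/w1.png",p["pixels"][:,:,::-1]); print(p["fx"],p["cx"],p["cy"],np.round(p["camera_from_world"],3).tolist())
```

```text
t 3.02 tcp [ 0.6613 -0.1968  0.15  ] yaw -14.6 tilt [-0.  0.] q [-0.29  0.45  0.22  1.34  0.    1.54] F [ 0.5 -0.3  0.4] gap 0.0512
([0.106, 0.0003, 0.0043], [0.007, -0.0, 0.0])
371.64829954431775 311.62914466208326 241.70620541452547 [[0.968, -0.253, -0.0, -0.69], [-0.24, -0.918, 0.317, -0.038], [-0.08, -0.306, -0.949, 0.297], [0.0, 0.0, 0.0, 1.0]]
```

View pics/w1.png

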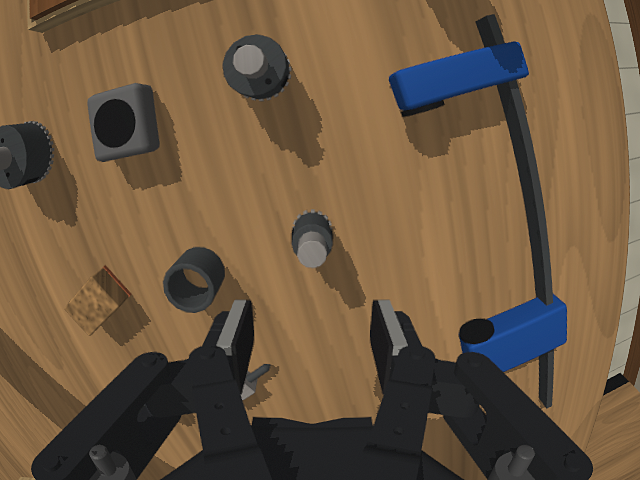

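```bash
cat >> h.py <<'E'
def wz(p,px,z):
    T=p["camera_from_world"];R=T[:3,:3]; a=np.array([px[0]-p["cx"],px[1]-p["cy"]]);r=np.hypot(*a);th=r/p["fx"]
    d=R.T@np.array([*(np.sin(th)*a/max(r,1e-9)),np.cos(th)]); o=-R.T@T[:3,3]
    return (o+d*(z-o[2])/d[2]).round(4)
E
python3 - <<'E'
from h import *
from plant import env,viewer
p=viewer.camera("wrist"); print(wz(p,(312,251),.062),wz(p,(249,59),.062))
E
```

```text
[ 0.6614 -0.199   0.062 ] [ 0.6555 -0.0686  0.062 ]
```

Call:
{"method": "arm_command", "body": {"moves": [{"linear": [0.035,0,0.004],"turn": [0,0,0],"gripper": 0.6},{"linear": [0.07,0,0.004],"turn": [0,0,0],"gripper": 0.6},{"linear": [0.09,0,0.004],"turn": [0,0,0],"gripper": 0.6},{"linear": [0.098,0,0.004],"turn": [0,0,0],"gripper": 0.6},{"linear": [0.102,0,0.004],"turn": [0,0,0],"gripper": 0.6},{"linear": [0.105,0,0.004],"turn": [0,0,0],"gripper": 0.6},{"linear": [0.105,0,0.004],"turn": [0,0,0],"gripper": 0.6}]}}

```text
time: 3.7
tcp_pos: [0.6615, -0.2015, 0.0461]
eef_rot: [1.395, 1.076, -1.393]
ft_force: [-0.6, -0.3, -0.7]
finger_gap: 0.0511
```

Run:
```python
from h import *
from plant import env,viewer
st=env.read_state(); info(st)
p=viewer.camera("wrist"); cv2.imwrite("pics/w2.png",p["pixels"][200:,100:540,::-1])
```

```text
t 3.7 tcp [ 0.6615 -0.2015  0.0461] yaw -14.6 tilt [ 0.002 -0.001] q [-0.3   0.49  0.04  1.12 -0.    1.53] F [-0.6 -0.3 -0.7] gap 0.0511
```

View pics/w2.png

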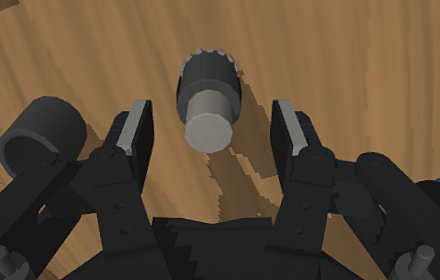

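Call:
{"method": "arm_command", "body": {"moves": [{"linear": [0.001,0,0],"turn": [0,0,0],"gripper": 0.1},{"linear": [0.001,0,0],"turn": [0,0,0],"gripper": 0},{"linear": [0.001,0,0],"turn": [0,0,0],"gripper": 0},{"linear": [0.001,0,0],"turn": [0,0,0],"gripper": 0},{"linear": [0.001,0,0],"turn": [0,0,0],"gripper": 0},{"linear": [0.001,0,0],"turn": [0,0,0],"gripper": 0},{"linear": [0.001,0,0],"turn": [0,0,0],"gripper": 0},{"linear": [0.001,0,0],"turn": [0,0,0],"gripper": 0}]}}

```text
time: 4.42
tcp_pos: [0.6612, -0.2019, 0.0448]
eef_rot: [1.396, 1.076, -1.394]
ft_force: [-1.5, 0.1, 5.9]
finger_gap: 0.017
```

Call:
{"method": "arm_command", "body": {"moves": [{"linear": [-0.02,0,0],"turn": [0,0,0],"gripper": 0},{"linear": [-0.05,0,0],"turn": [0,0,0],"gripper": 0},{"linear": [-0.08,0,0],"turn": [0,0,0],"gripper": 0},{"linear": [-0.11,0,0],"turn": [0,0,0],"gripper": 0},{"linear": [-0.11,0,0],"turn": [0,0,0],"gripper": 0}]}}

```text
time: 4.83
tcp_pos: [0.6632, -0.2025, 0.1607]
eef_rot: [1.398, 1.069, -1.389]
ft_force: [0.7, -0.3, 0.3]
finger_gap: 0.0176
```

Run:
```python
from h import *
from plant import env,viewer
st=env.read_state(); info(st); print(goal(st,(.612,.256,.16),-5))
p=viewer.camera("wrist"); cv2.imwrite("pics/w3.png",p["pixels"][200:,100:540,::-1])
```

```text
t 4.83 tcp [ 0.6632 -0.2025  0.1607] yaw -14.7 tilt [ 0.009 -0.003] q [-0.3   0.45  0.24  1.35 -0.    1.53] F [ 0.7 -0.3  0.3] gap 0.0176
([-0.001, -0.1656, -0.4306], [-0.169, 0.001, -0.009])
```

View pics/w3.png

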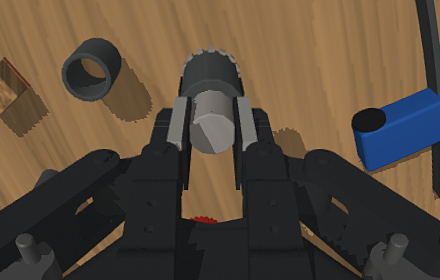

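Call:
{"method": "arm_command", "body": {"moves": [{"linear": [0,-0.013,-0.035],"turn": [-0.02,0,0],"gripper": 0},{"linear": [0,-0.026,-0.07],"turn": [-0.04,0,0],"gripper": 0},{"linear": [0,-0.04,-0.105],"turn": [-0.06,0,0],"gripper": 0},{"linear": [0,-0.053,-0.14],"turn": [-0.08,0,0],"gripper": 0},{"linear": [0,-0.066,-0.175],"turn": [-0.1,0,0],"gripper": 0},{"linear": [0,-0.08,-0.21],"turn": [-0.12,0,0],"gripper": 0},{"linear": [0,-0.093,-0.245],"turn": [-0.14,0,0],"gripper": 0},{"linear": [0,-0.106,-0.28],"turn": [-0.16,0,0],"gripper": 0},{"linear": [0,-0.12,-0.315],"turn": [-0.17,0,0],"gripper": 0},{"linear": [0,-0.133,-0.35],"turn": [-0.17,0,0],"gripper": 0}]}}

```text
time: 5.72
tcp_pos: [0.6195, 0.1721, 0.152]
eef_rot: [1.27, 1.169, -1.274]
ft_force: [1.2, -0.3, -1.1]
finger_gap: 0.0178
```

Run:
```python
from h import *
from plant import env,viewer
st=env.read_state(); info(st); print(goal(st,(.612,.256,.16),-5))
```

```text
t 5.72 tcp [0.6195 0.1721 0.152 ] yaw -4.9 tilt [-0.002 -0.001] q [ 0.27  0.36  0.09  1.3  -0.    1.93] F [ 1.2 -0.3 -1.1] gap 0.0178
([-0.008, -0.0147, -0.0829], [0.002, 0.001, 0.002])
```

Call:
{"method": "arm_command", "body": {"moves": [{"linear": [-0.008,-0.005,-0.03],"turn": [0,0,0],"gripper": 0},{"linear": [-0.008,-0.01,-0.06],"turn": [0,0,0],"gripper": 0},{"linear": [-0.008,-0.015,-0.08],"turn": [0,0,0],"gripper": 0},{"linear": [-0.008,-0.015,-0.08],"turn": [0,0,0],"gripper": 0},{"linear": [-0.008,-0.015,-0.08],"turn": [0,0,0],"gripper": 0},{"linear": [-0.008,-0.015,-0.08],"turn": [0,0,0],"gripper": 0}]}}

```text
time: 6.22
tcp_pos: [0.6122, 0.2509, 0.1604]
eef_rot: [1.271, 1.168, -1.274]
ft_force: [0.6, 1.0, -0.5]
finger_gap: 0.0179
```

Run:
```python
from h import *
from plant import env,viewer
st=env.read_state(); info(st); print(goal(st,(.612,.256,.09),-5))
for n,o in(("side",(230,60,160,120)),("scene",(380,160,160,120))):
    p=viewer.camera(n); x,y,w,h=o; cv2.imwrite(f"pics/p1{n}.png",cv2.resize(p["pixels"][y:y+h,x:x+w,::-1],None,fx=4,fy=4,interpolation=cv2.INTER_CUBIC))
```

```text
t 6.22 tcp [0.6122 0.2509 0.1604] yaw -4.9 tilt [-0.002 -0.001] q [ 0.39  0.4   0.16  1.33 -0.    2.05] F [ 0.6  1.  -0.5] gap 0.0179
([0.0704, -0.0006, -0.0051], [0.001, 0.001, 0.002])
```

View pics/p1side.png

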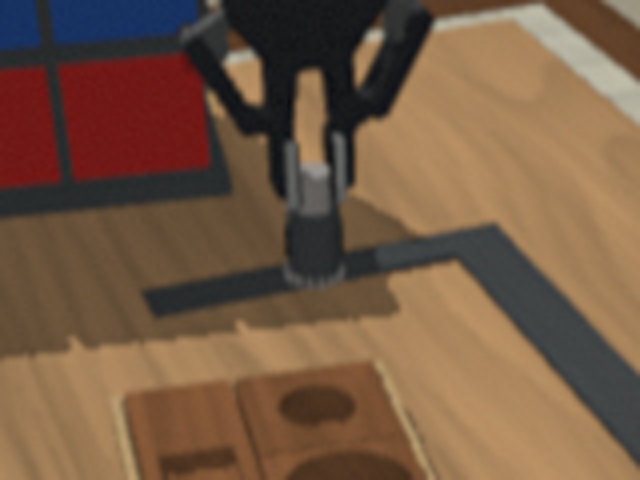

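View pics/p1scene.png

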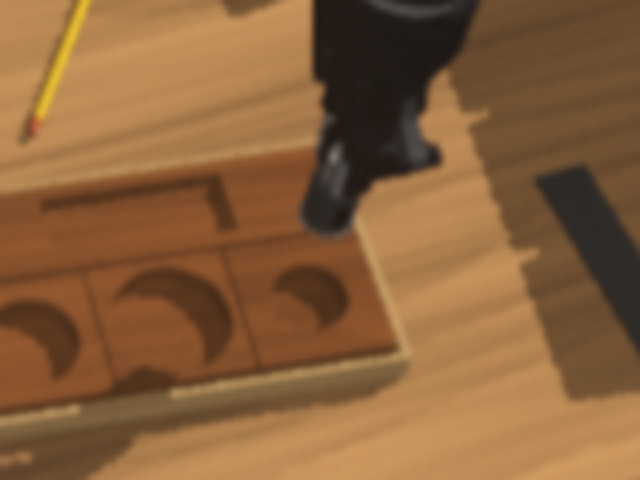

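Run:
```python
from h import *
print(onz(D,(308.6,128.7),.117),onz(S,(461.9,216.9),.117))
```

```text
[0.61138847 0.2498758 ] [0.62035248 0.24869821]
```

Call:
{"method": "arm_command", "body": {"moves": [{"linear": [0.03,0,-0.005],"turn": [0,0,0],"gripper": 0},{"linear": [0.055,0,-0.005],"turn": [0,0,0],"gripper": 0},{"linear": [0.07,0,-0.005],"turn": [0,0,0],"gripper": 0},{"linear": [0.07,0,-0.005],"turn": [0,0,0],"gripper": 0},{"linear": [0.07,0,-0.005],"turn": [0,0,0],"gripper": 0},{"linear": [0.07,0,-0.005],"turn": [0,0,0],"gripper": 0}]}}

```text
time: 6.82
tcp_pos: [0.6139, 0.256, 0.093]
eef_rot: [1.274, 1.166, -1.272]
ft_force: [0.6, -0.1, -0.2]
finger_gap: 0.0178
```

Run:
```python
from h import *
from plant import env,viewer
st=env.read_state(); info(st); print(goal(st,(.612,.256,.0575),-5))
for n,o in(("side",(230,60,160,120)),("scene",(380,160,160,120))):
    p=viewer.camera(n); x,y,w,h=o; cv2.imwrite(f"pics/p2{n}.png",cv2.resize(p["pixels"][y:y+h,x:x+w,::-1],None,fx=4,fy=4,interpolation=cv2.INTER_CUBIC))
```

```text
t 6.82 tcp [0.6139 0.256  0.093 ] yaw -5.0 tilt [0.001 0.001] q [ 0.4   0.42  0.04  1.19 -0.    2.05] F [ 0.6 -0.1 -0.2] gap 0.0178
([0.0355, -0.0019, 0.0002], [0.0, -0.001, -0.001])
```

View pics/p2side.png

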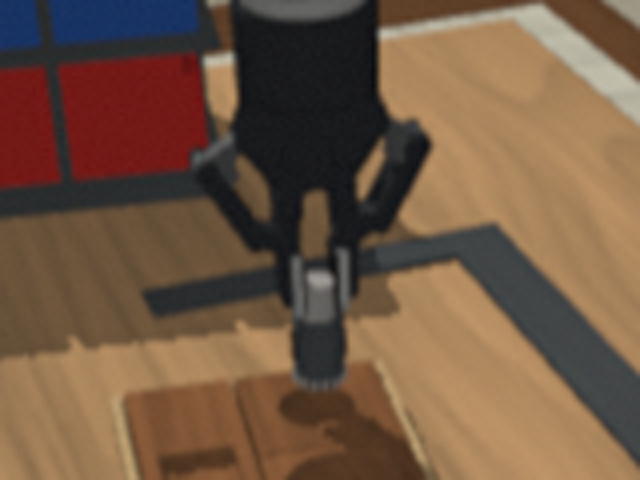

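View pics/p2scene.png

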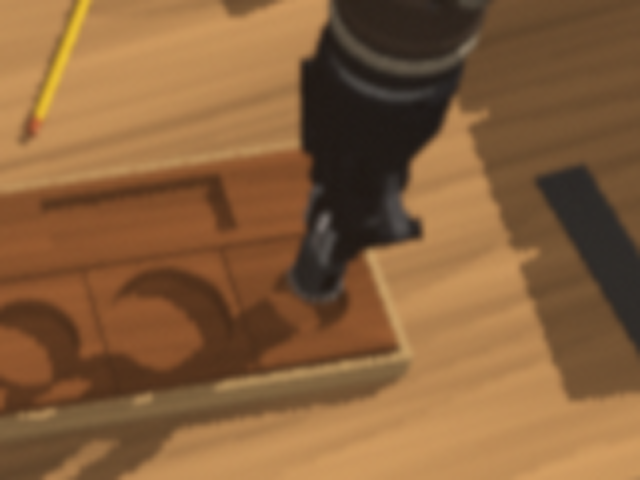

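Call:
{"method": "arm_command", "body": {"moves": [{"linear": [0.01,-0.001,0],"turn": [0,0,0],"gripper": 0},{"linear": [0.02,-0.001,0],"turn": [0,0,0],"gripper": 0},{"linear": [0.027,-0.001,0],"turn": [0,0,0],"gripper": 0},{"linear": [0.031,-0.001,0],"turn": [0,0,0],"gripper": 0},{"linear": [0.033,-0.001,0],"turn": [0,0,0],"gripper": 0},{"linear": [0.033,-0.001,0],"turn": [0,0,0],"gripper": 0},{"linear": [0.033,-0.001,0],"turn": [0,0,0],"gripper": 0}]}}

```text
time: 7.5
tcp_pos: [0.6121, 0.2566, 0.0586]
eef_rot: [1.272, 1.167, -1.272]
ft_force: [-0.5, 0.6, -0.1]
finger_gap: 0.0177
```

Run:
```python
from h import *
from plant import env,viewer
st=env.read_state(); info(st); print(goal(st,(.612,.256,.0575),-5))
for n,o in(("side",(230,60,160,120)),):
    p=viewer.camera(n); x,y,w,h=o; cv2.imwrite(f"pics/p3{n}.png",cv2.resize(p["pixels"][y:y+h,x:x+w,::-1],None,fx=4,fy=4,interpolation=cv2.INTER_CUBIC))
```

```text
t 7.5 tcp [0.6121 0.2566 0.0586] yaw -4.9 tilt [-0. -0.] q [ 0.4   0.43 -0.02  1.12 -0.    2.05] F [-0.5  0.6 -0.1] gap 0.0177
([0.0011, -0.0, 0.0006], [0.001, 0.0, 0.0])
```

View pics/p3side.png

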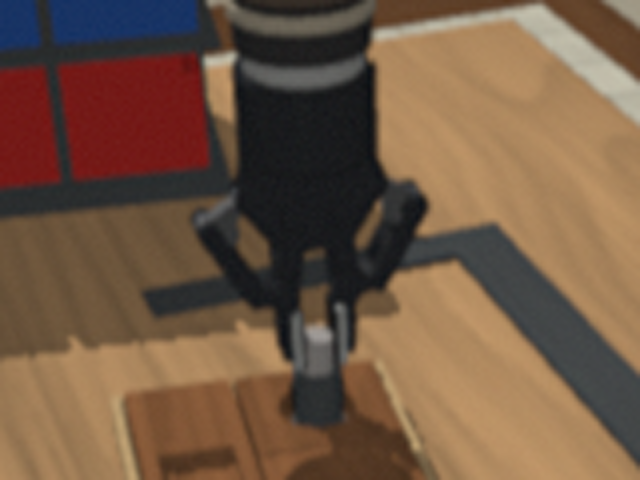

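Call:
{"method": "arm_command", "body": {"moves": [{"linear": [0.001,0,0],"turn": [0,0,0],"gripper": 0},{"linear": [0.002,0,0],"turn": [0,0,0],"gripper": 0},{"linear": [0.002,0,0],"turn": [0,0,0],"gripper": 0}]}}

```text
time: 7.8
tcp_pos: [0.6124, 0.2567, 0.0569]
eef_rot: [1.273, 1.167, -1.272]
ft_force: [-0.9, 0.3, -0.4]
finger_gap: 0.0175
```

Call:
{"method": "arm_command", "body": {"moves": [{"linear": [0.001,0,0],"turn": [0,0,0],"gripper": 0},{"linear": [0.0015,0,0],"turn": [0,0,0],"gripper": 0},{"linear": [0.0015,0,0],"turn": [0,0,0],"gripper": 0}]}}

```text
time: 8.05
tcp_pos: [0.6124, 0.2569, 0.0568]
eef_rot: [1.274, 1.167, -1.271]
ft_force: [-2.1, -1.3, 7.0]
finger_gap: 0.0176
```

Call:
{"method": "arm_command", "body": {"moves": [{"linear": [-0.001,0,0],"turn": [0,0,0],"gripper": 0.3},{"linear": [-0.001,0,0],"turn": [0,0,0],"gripper": 0.4},{"linear": [-0.001,0,0],"turn": [0,0,0],"gripper": 0.6},{"linear": [-0.001,0,0],"turn": [0,0,0],"gripper": 0.6},{"linear": [-0.02,0,0],"turn": [0,0,0],"gripper": 0.6},{"linear": [-0.05,0,0],"turn": [0,0,0],"gripper": 0.6},{"linear": [-0.09,0,0],"turn": [0,0,0],"gripper": 0.6},{"linear": [-0.1,0,0],"turn": [0,0,0],"gripper": 0.6}]}}

```text
time: 8.72
tcp_pos: [0.6138, 0.2573, 0.1612]
eef_rot: [1.278, 1.165, -1.266]
ft_force: [1.2, 0.5, 1.4]
finger_gap: 0.0512
```

Run:
```python
from h import *
from plant import env,viewer
st=env.read_state(); info(st); print(goal(st,(.6545,-.069,.16),-5))
for n,o in(("side",(230,60,160,120)),):
    p=viewer.camera(n); x,y,w,h=o; cv2.imwrite(f"pics/p4{n}.png",cv2.resize(p["pixels"][y:y+h,x:x+w,::-1],None,fx=4,fy=4,interpolation=cv2.INTER_CUBIC))
```

```text
t 8.72 tcp [0.6138 0.2573 0.1612] yaw -4.9 tilt [0.007 0.003] q [ 0.4   0.4   0.16  1.33 -0.    2.05] F [1.2 0.5 1.4] gap 0.0512
([0.0006, 0.0685, 0.3216], [0.001, -0.003, -0.006])
```

View pics/p4side.png

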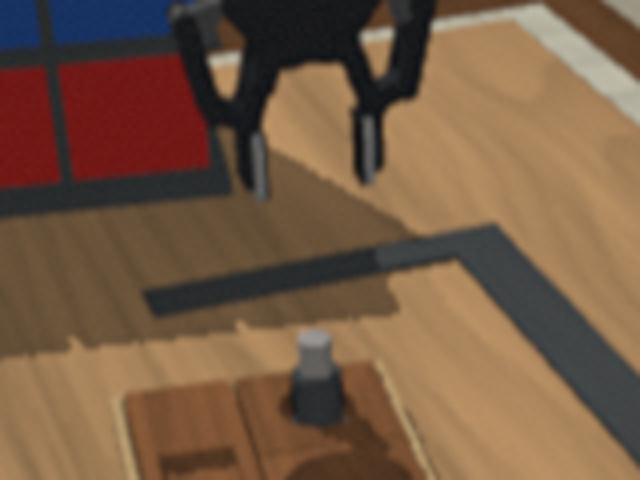

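Call:
{"method": "arm_command", "body": {"moves": [{"linear": [0,0.0085,0.04],"turn": [0,0,0],"gripper": 0.6},{"linear": [0,0.017,0.08],"turn": [0,0,0],"gripper": 0.6},{"linear": [0,0.0255,0.12],"turn": [0,0,0],"gripper": 0.6},{"linear": [0,0.034,0.16],"turn": [0,0,0],"gripper": 0.6},{"linear": [0,0.0425,0.2],"turn": [0,0,0],"gripper": 0.6},{"linear": [0,0.051,0.24],"turn": [0,0,0],"gripper": 0.6},{"linear": [0,0.06,0.28],"turn": [0,0,0],"gripper": 0.6},{"linear": [0.02,0.0685,0.315],"turn": [0,0,0],"gripper": 0.6},{"linear": [0.04,0.0685,0.322],"turn": [0,0,0],"gripper": 0.6},{"linear": [0.04,0.0685,0.322],"turn": [0,0,0],"gripper": 0.6}]}}

```text
time: 9.6
tcp_pos: [0.6504, -0.0729, 0.1102]
eef_rot: [1.272, 1.17, -1.28]
ft_force: [-0.7, 0.3, -1.8]
finger_gap: 0.051
```

Run:
```python
from h import *
from plant import env,viewer
st=env.read_state(); info(st); print(goal(st,(.6545,-.069,.046),-5))
p=viewer.camera("wrist"); cv2.imwrite("pics/w5.png",p["pixels"][:,:,::-1])
```

```text
t 9.6 tcp [ 0.6504 -0.0729  0.1102] yaw -5.2 tilt [-0.007  0.   ] q [-0.11  0.4   0.05  1.23 -0.    1.55] F [-0.7  0.3 -1.8] gap 0.051
([0.0642, 0.0041, -0.0043], [-0.003, 0.0, 0.007])
```

View pics/w5.png

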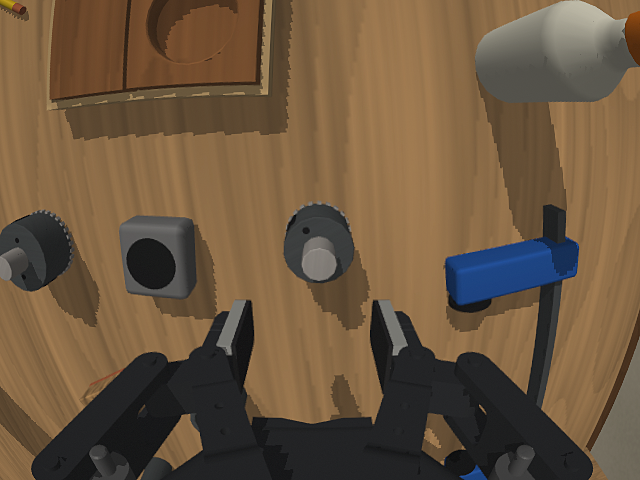

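Call:
{"method": "arm_command", "body": {"moves": [{"linear": [0.02,0,0],"turn": [0,0,0],"gripper": 0.6},{"linear": [0.03,0,0],"turn": [0,0,0],"gripper": 0.6},{"linear": [0.04,0,0],"turn": [0,0,0],"gripper": 0.6},{"linear": [0.04,0,0],"turn": [0,0,0],"gripper": 0.6},{"linear": [0.04,0,0],"turn": [0,0,0],"gripper": 0.6}]}}

```text
time: 10.07
tcp_pos: [0.6524, -0.0691, 0.0751]
eef_rot: [1.271, 1.169, -1.272]
ft_force: [-1.6, 0.4, 0.5]
finger_gap: 0.0511
```

Run:
```python
from h import *
from plant import env,viewer
st=env.read_state(); info(st); print(goal(st,(.6545,-.069,.046),-5))
p=viewer.camera("wrist"); cv2.imwrite("pics/w6.png",p["pixels"][200:,100:540,::-1])
print(wz(p,(320,263),.062))
```

```text
t 10.07 tcp [ 0.6524 -0.0691  0.0751] yaw -4.9 tilt [-0.001  0.   ] q [-0.11  0.41 -0.01  1.15  0.    1.55] F [-1.6  0.4  0.5] gap 0.0511
([0.0291, 0.0021, -0.0003], [0.003, -0.0, 0.001])
[ 0.6582 -0.0505  0.062 ]
```

View pics/w6.png

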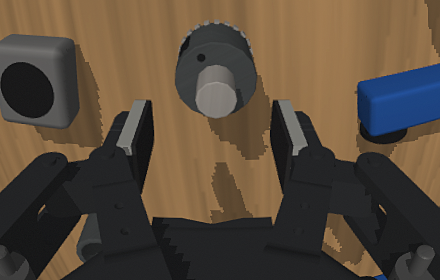

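Run:
```python
from h import *
from plant import env,viewer
p=viewer.camera("wrist")
print(wz(p,(317,298),.062))
```

```text
[ 0.6559 -0.0688  0.062 ]
```

Call:
{"method": "arm_command", "body": {"moves": [{"linear": [0.012,0.002,0],"turn": [0,0,0],"gripper": 0.6},{"linear": [0.022,0.002,0],"turn": [0,0,0],"gripper": 0.6},{"linear": [0.028,0.002,0],"turn": [0,0,0],"gripper": 0.6},{"linear": [0.029,0.002,0],"turn": [0,0,0],"gripper": 0.6},{"linear": [0.029,0.002,0],"turn": [0,0,0],"gripper": 0.6}]}}

```text
time: 10.58
tcp_pos: [0.6539, -0.0703, 0.045]
eef_rot: [1.271, 1.169, -1.274]
ft_force: [0.3, 0.5, -0.4]
finger_gap: 0.051
```

Run:
```python
from h import *
from plant import env,viewer
st=env.read_state(); info(st)
p=viewer.camera("wrist"); cv2.imwrite("pics/w7.png",p["pixels"][200:,100:540,::-1])
```

```text
t 10.58 tcp [ 0.6539 -0.0703  0.045 ] yaw -4.9 tilt [-0.002  0.   ] q [-0.11  0.43 -0.05  1.09 -0.    1.55] F [ 0.3  0.5 -0.4] gap 0.051
```

View pics/w7.png

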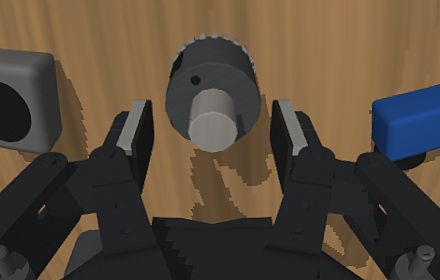

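Call:
{"method": "arm_command", "body": {"moves": [{"linear": [0,0,0],"turn": [0,0,0],"gripper": 0.1},{"linear": [0,0,0],"turn": [0,0,0],"gripper": 0},{"linear": [0,0,0],"turn": [0,0,0],"gripper": 0},{"linear": [0,0,0],"turn": [0,0,0],"gripper": 0},{"linear": [0,0,0],"turn": [0,0,0],"gripper": 0},{"linear": [0,0,0],"turn": [0,0,0],"gripper": 0},{"linear": [0,0,0],"turn": [0,0,0],"gripper": 0},{"linear": [0,0,0],"turn": [0,0,0],"gripper": 0}]}}

```text
time: 11.3
tcp_pos: [0.6549, -0.0703, 0.0468]
eef_rot: [1.273, 1.167, -1.272]
ft_force: [-1.8, 0.8, 5.5]
finger_gap: 0.0173
```

Call:
{"method": "arm_command", "body": {"moves": [{"linear": [-0.02,0,0],"turn": [0,0,0],"gripper": 0},{"linear": [-0.05,0,0],"turn": [0,0,0],"gripper": 0},{"linear": [-0.075,0,0],"turn": [0,0,0],"gripper": 0},{"linear": [-0.09,0,0],"turn": [0,0,0],"gripper": 0},{"linear": [-0.09,0,0],"turn": [0,0,0],"gripper": 0}]}}

```text
time: 11.72
tcp_pos: [0.6564, -0.0704, 0.1398]
eef_rot: [1.275, 1.163, -1.268]
ft_force: [-0.8, -0.2, -1.6]
finger_gap: 0.0175
```

Run:
```python
from h import *
from plant import env,viewer
st=env.read_state(); info(st); print(goal(st,(.5875,.084,.13),-5))
p=viewer.camera("wrist"); cv2.imwrite("pics/w8.png",p["pixels"][200:,100:540,::-1])
```

```text
t 11.72 tcp [ 0.6564 -0.0704  0.1398] yaw -4.9 tilt [ 0.006 -0.001] q [-0.11  0.39  0.1   1.28  0.    1.55] F [-0.8 -0.2 -1.6] gap 0.0175
([0.0093, -0.082, -0.1479], [0.001, 0.0, -0.006])
```

View pics/w8.png

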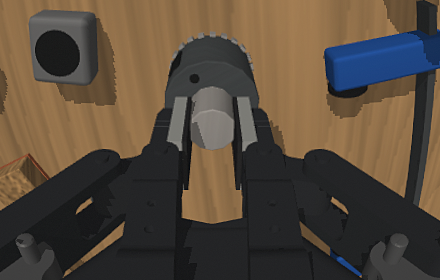

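Call:
{"method": "arm_command", "body": {"moves": [{"linear": [0,-0.02,-0.037],"turn": [0,0,0],"gripper": 0},{"linear": [0,-0.041,-0.074],"turn": [0,0,0],"gripper": 0},{"linear": [0,-0.062,-0.111],"turn": [0,0,0],"gripper": 0},{"linear": [0.01,-0.078,-0.14],"turn": [0,0,0],"gripper": 0},{"linear": [0.02,-0.081,-0.147],"turn": [0,0,0],"gripper": 0},{"linear": [0.03,-0.081,-0.147],"turn": [0,0,0],"gripper": 0},{"linear": [0.035,-0.081,-0.147],"turn": [0,0,0],"gripper": 0},{"linear": [0.035,-0.081,-0.147],"turn": [0,0,0],"gripper": 0},{"linear": [0.035,-0.081,-0.147],"turn": [0,0,0],"gripper": 0}]}}

```text
time: 12.52
tcp_pos: [0.5867, 0.0818, 0.1001]
eef_rot: [1.272, 1.167, -1.275]
ft_force: [0.4, -0.1, -0.9]
finger_gap: 0.0172
```

Run:
```python
from h import *
from plant import env,viewer
st=env.read_state(); info(st); print(goal(st,(.5875,.084,.059),-5))
a=[]
for n,o in(("side",(250,130,130,100)),("scene",(340,180,130,100))):
    p=viewer.camera(n); x,y,w,h=o; a.append(cv2.resize(p["pixels"][y:y+h,x:x+w,::-1],None,fx=4,fy=4,interpolation=cv2.INTER_CUBIC))
cv2.imwrite(f"pics/m1.png",cv2.resize(np.hstack(a),None,fx=.76,fy=.76))
```

```text
t 12.52 tcp [0.5867 0.0818 0.1001] yaw -5.0 tilt [-0.002 -0.001] q [ 0.14  0.28 -0.13  1.16 -0.    1.8 ] F [ 0.4 -0.1 -0.9] gap 0.0172
([0.0411, 0.0007, -0.0023], [-0.001, 0.001, 0.002])
```

View pics/m1.png

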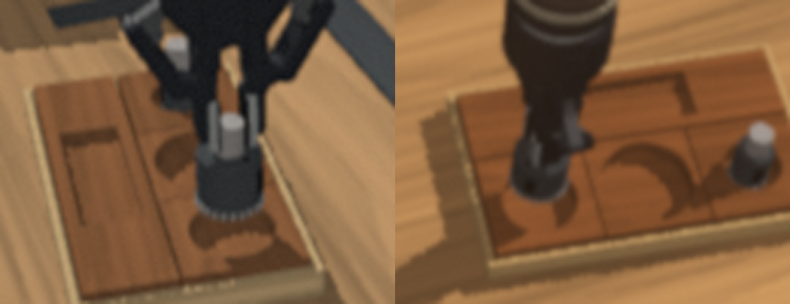

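Call:
{"method": "arm_command", "body": {"moves": [{"linear": [0.014,0.001,-0.002],"turn": [0,0,0],"gripper": 0},{"linear": [0.026,0.001,-0.002],"turn": [0,0,0],"gripper": 0},{"linear": [0.034,0.001,-0.002],"turn": [0,0,0],"gripper": 0},{"linear": [0.038,0.001,-0.002],"turn": [0,0,0],"gripper": 0},{"linear": [0.039,0.001,-0.002],"turn": [0,0,0],"gripper": 0},{"linear": [0.04,0.001,-0.002],"turn": [0,0,0],"gripper": 0},{"linear": [0.04,0.001,-0.002],"turn": [0,0,0],"gripper": 0}]}}

```text
time: 13.2
tcp_pos: [0.5881, 0.085, 0.0616]
eef_rot: [1.273, 1.167, -1.272]
ft_force: [-0.2, 0.3, -1.7]
finger_gap: 0.0174
```

Call:
{"method": "arm_command", "body": {"moves": [{"linear": [0.001,0,0],"turn": [0,0,0],"gripper": 0},{"linear": [0.0015,0,0],"turn": [0,0,0],"gripper": 0},{"linear": [0.0015,0,0],"turn": [0,0,0],"gripper": 0}]}}

```text
time: 13.45
tcp_pos: [0.5879, 0.0851, 0.0599]
eef_rot: [1.272, 1.167, -1.272]
ft_force: [-0.7, -0.7, -2.2]
finger_gap: 0.0172
```

Call:
{"method": "arm_command", "body": {"moves": [{"linear": [0.0007,0,0],"turn": [0,0,0],"gripper": 0},{"linear": [0.0015,0,0],"turn": [0,0,0],"gripper": 0},{"linear": [0.0015,0,0],"turn": [0,0,0],"gripper": 0}]}}

```text
time: 13.7
tcp_pos: [0.5879, 0.0852, 0.0589]
eef_rot: [1.273, 1.167, -1.272]
ft_force: [-1.4, -0.8, 3.9]
finger_gap: 0.0174
```

Call:
{"method": "arm_command", "body": {"moves": [{"linear": [0,0,0],"turn": [0,0,0],"gripper": 0.3},{"linear": [0,0,0],"turn": [0,0,0],"gripper": 0.4},{"linear": [0,0,0],"turn": [0,0,0],"gripper": 0.6},{"linear": [0,0,0],"turn": [0,0,0],"gripper": 0.6},{"linear": [-0.02,0,0],"turn": [0,0,0],"gripper": 0.6},{"linear": [-0.05,0,0],"turn": [0,0,0],"gripper": 0.6},{"linear": [-0.07,0,0],"turn": [0,0,0],"gripper": 0.6},{"linear": [-0.07,0,0],"turn": [0,0,0],"gripper": 0.6}]}}

```text
time: 14.37
tcp_pos: [0.5901, 0.0854, 0.133]
eef_rot: [1.276, 1.163, -1.266]
ft_force: [0.8, 0.2, 1.1]
finger_gap: 0.0511
```

Run:
```python
from h import *
from plant import env,viewer
st=env.read_state(); info(st); print(goal(st,(.4205,-.056,.1),-10))
a=[]
for n,o in(("side",(250,130,130,100)),("scene",(340,180,130,100))):
    p=viewer.camera(n); x,y,w,h=o; a.append(cv2.resize(p["pixels"][y:y+h,x:x+w,::-1],None,fx=4,fy=4,interpolation=cv2.INTER_CUBIC))
cv2.imwrite(f"pics/m2.png",cv2.resize(np.hstack(a),None,fx=.76,fy=.76))
```

```text
t 14.37 tcp [0.5901 0.0854 0.133 ] yaw -4.9 tilt [0.007 0.001] q [ 0.14  0.27 -0.08  1.22 -0.    1.8 ] F [0.8 0.2 1.1] gap 0.0511
([0.0316, -0.1571, 0.1555], [0.089, -0.002, -0.007])
```

View pics/m2.png

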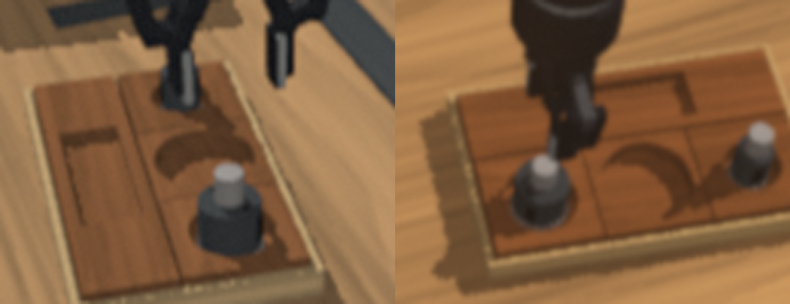

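Call:
{"method": "arm_command", "body": {"moves": [{"linear": [0,-0.026,0.026],"turn": [0,0,0],"gripper": 0.6},{"linear": [0,-0.054,0.053],"turn": [0,0,0],"gripper": 0.6},{"linear": [0,-0.082,0.081],"turn": [0,0,0],"gripper": 0.6},{"linear": [0.01,-0.11,0.109],"turn": [0,0,0],"gripper": 0.6},{"linear": [0.02,-0.137,0.136],"turn": [0,0,0],"gripper": 0.6},{"linear": [0.028,-0.155,0.154],"turn": [0,0,0],"gripper": 0.6},{"linear": [0.028,-0.157,0.156],"turn": [0,0,0],"gripper": 0.6},{"linear": [0.028,-0.157,0.156],"turn": [0,0,0],"gripper": 0.6},{"linear": [0.028,-0.157,0.156],"turn": [0,0,0],"gripper": 0.6}]}}

```text
time: 15.22
tcp_pos: [0.4181, -0.0569, 0.0997]
eef_rot: [1.273, 1.167, -1.273]
ft_force: [0.5, -0.3, 0.9]
finger_gap: 0.0509
```

Run:
```python
from h import *
from plant import env,viewer
st=env.read_state(); info(st); print(goal(st,(.4205,-.056,.046),-5))
p=viewer.camera("wrist"); cv2.imwrite("pics/w9.png",p["pixels"][:,:,::-1])
```

```text
t 15.22 tcp [ 0.4181 -0.0569  0.0997] yaw -5.0 tilt [-0.  0.] q [-0.14 -0.03 -0.5   1.11  0.    1.52] F [ 0.5 -0.3  0.9] gap 0.0509
([0.0537, 0.0024, -0.001], [0.001, -0.0, 0.0])
```

View pics/w9.png

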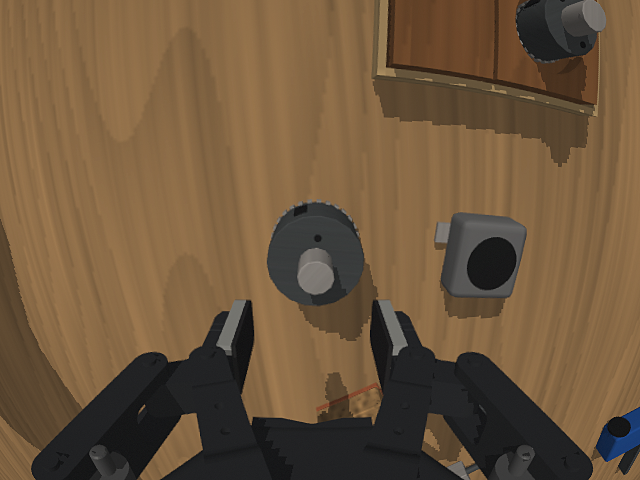

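Run:
```python
from h import *
from plant import env,viewer
p=viewer.camera("wrist"); print(wz(p,(316,277),.062))
```

```text
[ 0.4215 -0.0559  0.062 ]
```

Call:
{"method": "arm_command", "body": {"moves": [{"linear": [0.025,0.002,0],"turn": [0,0,0],"gripper": 0.6},{"linear": [0.042,0.002,-0.001],"turn": [0,0,0],"gripper": 0.6},{"linear": [0.05,0.002,-0.001],"turn": [0,0,0],"gripper": 0.6},{"linear": [0.053,0.002,-0.001],"turn": [0,0,0],"gripper": 0.6},{"linear": [0.053,0.002,-0.001],"turn": [0,0,0],"gripper": 0.6},{"linear": [0.053,0.002,-0.001],"turn": [0,0,0],"gripper": 0.6}]}}

```text
time: 15.82
tcp_pos: [0.4207, -0.0559, 0.0478]
eef_rot: [1.272, 1.167, -1.271]
ft_force: [-0.6, 0.3, 0.2]
finger_gap: 0.0513
```

Run:
```python
from h import *
from plant import env,viewer
st=env.read_state(); info(st)
p=viewer.camera("wrist"); cv2.imwrite("pics/w10.png",p["pixels"][200:,100:540,::-1])
```

```text
t 15.82 tcp [ 0.4207 -0.0559  0.0478] yaw -4.9 tilt [ 0.001 -0.   ] q [-0.13  0.01 -0.58  0.98  0.    1.52] F [-0.6  0.3  0.2] gap 0.0513
```

View pics/w10.png

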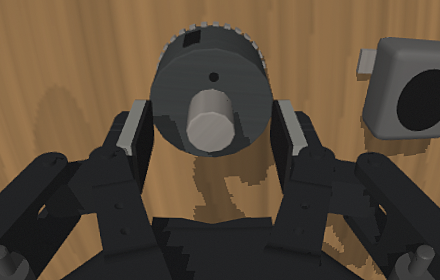

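Hub is centred between the pads at (210,132) in the crop; closing on it.

Call:
{"method": "arm_command", "body": {"moves": [{"linear": [0.002,0,0],"turn": [0,0,0],"gripper": 0.1},{"linear": [0.002,0,0],"turn": [0,0,0],"gripper": 0},{"linear": [0.002,0,0],"turn": [0,0,0],"gripper": 0},{"linear": [0.002,0,0],"turn": [0,0,0],"gripper": 0},{"linear": [0.002,0,0],"turn": [0,0,0],"gripper": 0},{"linear": [0.002,0,0],"turn": [0,0,0],"gripper": 0},{"linear": [0.002,0,0],"turn": [0,0,0],"gripper": 0},{"linear": [0.002,0,0],"turn": [0,0,0],"gripper": 0}]}}

```text
time: 16.53
tcp_pos: [0.4203, -0.0561, 0.0458]
eef_rot: [1.273, 1.167, -1.272]
ft_force: [-1.9, 0.7, 6.3]
finger_gap: 0.0176
```

Call:
{"method": "arm_command", "body": {"moves": [{"linear": [-0.02,0,0],"turn": [0,0,0],"gripper": 0},{"linear": [-0.05,0,0],"turn": [0,0,0],"gripper": 0},{"linear": [-0.08,0,0],"turn": [0,0,0],"gripper": 0},{"linear": [-0.11,0,0],"turn": [0,0,0],"gripper": 0},{"linear": [-0.12,0,0],"turn": [0,0,0],"gripper": 0},{"linear": [-0.12,0,0],"turn": [0,0,0],"gripper": 0}]}}

```text
time: 17.03
tcp_pos: [0.4216, -0.0563, 0.1674]
eef_rot: [1.274, 1.163, -1.269]
ft_force: [0.2, -0.7, -1.4]
finger_gap: 0.0175
```

Run:
```python
from h import *
from plant import env,viewer
st=env.read_state(); info(st); print(goal(st,(.6,.17,.16),-5))
p=viewer.camera("wrist"); cv2.imwrite("pics/w11.png",p["pixels"][200:,100:540,::-1])
```

```text
t 17.03 tcp [ 0.4216 -0.0563  0.1674] yaw -4.9 tilt [ 0.005 -0.001] q [-0.13 -0.06 -0.37  1.25 -0.    1.52] F [ 0.2 -0.7 -1.4] gap 0.0175
([0.0081, 0.1582, -0.2408], [0.001, 0.0, -0.005])
```

View pics/w11.png

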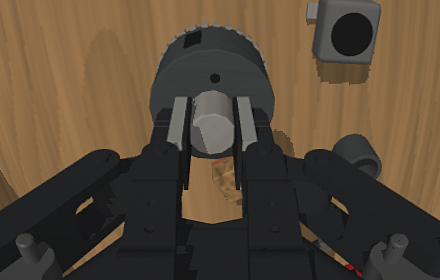

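Call:
{"method": "arm_command", "body": {"moves": [{"linear": [0,0.02,-0.03],"turn": [0,0,0],"gripper": 0},{"linear": [0,0.041,-0.062],"turn": [0,0,0],"gripper": 0},{"linear": [0,0.062,-0.094],"turn": [0,0,0],"gripper": 0},{"linear": [0,0.083,-0.126],"turn": [0,0,0],"gripper": 0},{"linear": [0,0.104,-0.158],"turn": [0,0,0],"gripper": 0},{"linear": [0,0.125,-0.19],"turn": [0,0,0],"gripper": 0},{"linear": [0,0.146,-0.222],"turn": [0,0,0],"gripper": 0},{"linear": [0,0.158,-0.241],"turn": [0,0,0],"gripper": 0},{"linear": [0,0.158,-0.241],"turn": [0,0,0],"gripper": 0},{"linear": [0,0.158,-0.241],"turn": [0,0,0],"gripper": 0}]}}

```text
time: 17.92
tcp_pos: [0.5973, 0.1711, 0.1615]
eef_rot: [1.267, 1.17, -1.276]
ft_force: [0.5, -0.7, -2.1]
finger_gap: 0.0173
```

Run:
```python
from h import *
from plant import env,viewer
st=env.read_state(); info(st); print(goal(st,(.6,.17,.1),-5))
```

```text
t 17.92 tcp [0.5973 0.1711 0.1615] yaw -4.8 tilt [-0.005 -0.002] q [ 0.28  0.32  0.05  1.31 -0.    1.93] F [ 0.5 -0.7 -2.1] gap 0.0173
([0.0615, 0.0031, 0.0007], [0.003, 0.002, 0.005])
```

Call:
{"method": "arm_command", "body": {"moves": [{"linear": [0.03,0,0.001],"turn": [0,0,0],"gripper": 0},{"linear": [0.05,0,0.001],"turn": [0,0,0],"gripper": 0},{"linear": [0.06,0,0.001],"turn": [0,0,0],"gripper": 0},{"linear": [0.063,0,0.001],"turn": [0,0,0],"gripper": 0},{"linear": [0.063,0,0.001],"turn": [0,0,0],"gripper": 0},{"linear": [0.063,0,0.001],"turn": [0,0,0],"gripper": 0}]}}

```text
time: 18.42
tcp_pos: [0.5982, 0.1691, 0.103]
eef_rot: [1.273, 1.167, -1.272]
ft_force: [0.2, 0.1, -1.0]
finger_gap: 0.0173
```

Run:
```python
from h import *
from plant import env,viewer
st=env.read_state(); info(st); print(goal(st,(.6,.17,.06),-5))
a=[]
for n,o in(("side",(250,120,130,100)),("scene",(360,180,130,100))):
    p=viewer.camera(n); x,y,w,h=o; a.append(cv2.resize(p["pixels"][y:y+h,x:x+w,::-1],None,fx=4,fy=4,interpolation=cv2.INTER_CUBIC))
cv2.imwrite(f"pics/l1.png",cv2.resize(np.hstack(a),None,fx=.76,fy=.76))
```

```text
t 18.42 tcp [0.5982 0.1691 0.103 ] yaw -5.0 tilt [0.001 0.   ] q [ 0.28  0.33 -0.06  1.18 -0.    1.93] F [ 0.2  0.1 -1. ] gap 0.0173
([0.043, 0.0017, -0.0011], [0.001, -0.0, -0.001])
```

View pics/l1.png

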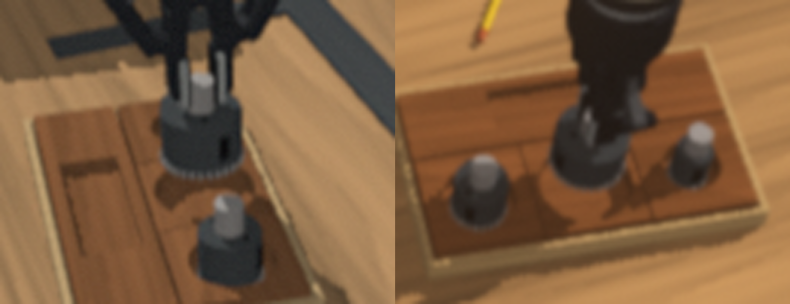

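Call:
{"method": "arm_command", "body": {"moves": [{"linear": [0.014,0.001,-0.001],"turn": [0,0,0],"gripper": 0},{"linear": [0.026,0.001,-0.001],"turn": [0,0,0],"gripper": 0},{"linear": [0.035,0.001,-0.001],"turn": [0,0,0],"gripper": 0},{"linear": [0.04,0.001,-0.001],"turn": [0,0,0],"gripper": 0},{"linear": [0.042,0.001,-0.001],"turn": [0,0,0],"gripper": 0},{"linear": [0.042,0.001,-0.001],"turn": [0,0,0],"gripper": 0},{"linear": [0.042,0.001,-0.001],"turn": [0,0,0],"gripper": 0}]}}

```text
time: 19.1
tcp_pos: [0.5993, 0.1704, 0.0604]
eef_rot: [1.272, 1.167, -1.272]
ft_force: [0.9, -0.7, -1.7]
finger_gap: 0.0174
```

Call:
{"method": "arm_command", "body": {"moves": [{"linear": [0.001,0,0],"turn": [0,0,0],"gripper": 0},{"linear": [0.0015,0,0],"turn": [0,0,0],"gripper": 0},{"linear": [0.0015,0,0],"turn": [0,0,0],"gripper": 0}]}}

```text
time: 19.35
tcp_pos: [0.5993, 0.1705, 0.059]
eef_rot: [1.273, 1.167, -1.272]
ft_force: [-0.0, -0.1, -0.5]
finger_gap: 0.0176
```

Call:
{"method": "arm_command", "body": {"moves": [{"linear": [0.0007,0,0],"turn": [0,0,0],"gripper": 0},{"linear": [0.0015,0,0],"turn": [0,0,0],"gripper": 0},{"linear": [0.0015,0,0],"turn": [0,0,0],"gripper": 0}]}}

```text
time: 19.6
tcp_pos: [0.5993, 0.1705, 0.0579]
eef_rot: [1.273, 1.167, -1.272]
ft_force: [-1.0, -0.1, 3.6]
finger_gap: 0.0175
```

Contact at the expected floor height; releasing and rising.

Call:
{"method": "arm_command", "body": {"moves": [{"linear": [0,0,0],"turn": [0,0,0],"gripper": 0.3},{"linear": [0,0,0],"turn": [0,0,0],"gripper": 0.4},{"linear": [0,0,0],"turn": [0,0,0],"gripper": 0.6},{"linear": [0,0,0],"turn": [0,0,0],"gripper": 0.6},{"linear": [-0.02,0,0],"turn": [0,0,0],"gripper": 0.6},{"linear": [-0.05,0,0],"turn": [0,0,0],"gripper": 0.6},{"linear": [-0.07,0,0],"turn": [0,0,0],"gripper": 0.6},{"linear": [-0.07,0,0],"turn": [0,0,0],"gripper": 0.6}]}}

```text
time: 20.27
tcp_pos: [0.6014, 0.171, 0.1321]
eef_rot: [1.277, 1.164, -1.266]
ft_force: [0.1, 0.0, 1.2]
finger_gap: 0.0512
```

Run:
```python
from h import *
from plant import env,viewer
st=env.read_state(); info(st); print(goal(st,(.548,-.337,.14),-63.7))
a=[]
for n,o in(("side",(250,120,130,100)),("scene",(360,180,130,100))):
    p=viewer.camera(n); x,y,w,h=o; a.append(cv2.resize(p["pixels"][y:y+h,x:x+w,::-1],None,fx=4,fy=4,interpolation=cv2.INTER_CUBIC))
cv2.imwrite(f"pics/l2.png",cv2.resize(np.hstack(a),None,fx=.76,fy=.76))
```

```text
t 20.27 tcp [0.6014 0.171  0.1321] yaw -4.9 tilt [0.007 0.002] q [ 0.28  0.32 -0.01  1.23  0.    1.93] F [0.1 0.  1.2] gap 0.0512
([-0.0092, -0.0095, 0.5107], [1.026, -0.006, -0.005])
```

View pics/l2.png

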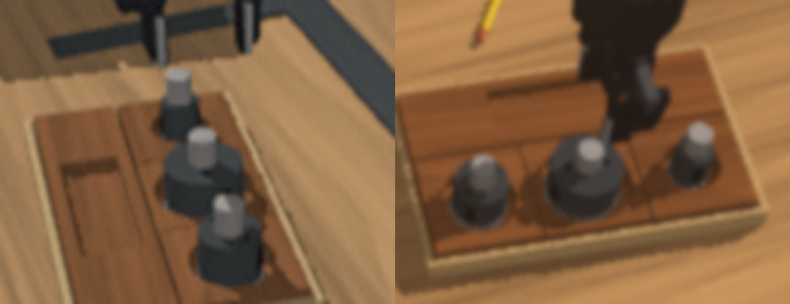

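Call:
{"method": "arm_command", "body": {"moves": [{"linear": [-0.01,0,0.03],"turn": [0.1,0,0],"gripper": 0.6},{"linear": [-0.01,-0.001,0.07],"turn": [0.2,0,0],"gripper": 0.6},{"linear": [-0.01,-0.002,0.11],"turn": [0.3,0,0],"gripper": 0.6},{"linear": [-0.01,-0.003,0.15],"turn": [0.4,0,0],"gripper": 0.6},{"linear": [-0.01,-0.004,0.19],"turn": [0.5,0,0],"gripper": 0.6},{"linear": [-0.01,-0.005,0.23],"turn": [0.6,0,0],"gripper": 0.6},{"linear": [-0.01,-0.006,0.27],"turn": [0.7,0,0],"gripper": 0.6},{"linear": [-0.01,-0.006,0.31],"turn": [0.8,0,0],"gripper": 0.6},{"linear": [-0.01,-0.007,0.35],"turn": [0.9,0,0],"gripper": 0.6},{"linear": [-0.01,-0.008,0.39],"turn": [1.02,0,0],"gripper": 0.6}]}}

```text
time: 21.2
tcp_pos: [0.5564, -0.2191, 0.1354]
eef_rot: [1.964, 0.462, -1.968]
ft_force: [0.1, 0.2, 0.7]
finger_gap: 0.0512
```

Run:
```python
from h import *
from plant import env,viewer
st=env.read_state(); info(st); print(goal(st,(.548,-.337,.1),-63.7))
```

```text
t 21.2 tcp [ 0.5564 -0.2191  0.1354] yaw -63.7 tilt [-0.002  0.001] q [-0.38  0.28 -0.06  1.23  0.    2.31] F [0.1 0.2 0.7] gap 0.0512
([0.0354, 0.102, 0.0598], [0.001, 0.002, 0.002])
```

Call:
{"method": "arm_command", "body": {"moves": [{"linear": [0.01,0.034,0.02],"turn": [0,0,0],"gripper": 0.6},{"linear": [0.02,0.068,0.04],"turn": [0,0,0],"gripper": 0.6},{"linear": [0.03,0.095,0.056],"turn": [0,0,0],"gripper": 0.6},{"linear": [0.035,0.102,0.06],"turn": [0,0,0],"gripper": 0.6},{"linear": [0.035,0.102,0.06],"turn": [0,0,0],"gripper": 0.6},{"linear": [0.035,0.102,0.06],"turn": [0,0,0],"gripper": 0.6}]}}

```text
time: 21.7
tcp_pos: [0.5489, -0.3349, 0.1005]
eef_rot: [1.962, 0.467, -1.966]
ft_force: [0.3, -0.1, 0.2]
finger_gap: 0.0512
```

Run:
```python
from h import *
from plant import env,viewer
st=env.read_state(); info(st); print(goal(st,(.548,-.337,.011),-63.7))
p=viewer.camera("wrist"); cv2.imwrite("pics/a1.png",p["pixels"][:,:,::-1])
```

```text
t 21.7 tcp [ 0.5489 -0.3349  0.1005] yaw -63.4 tilt [-0.002  0.002] q [-0.55  0.38 -0.    1.19  0.    2.13] F [ 0.3 -0.1  0.2] gap 0.0512
([0.0895, 0.0018, 0.0016], [0.005, 0.001, 0.003])
```

View pics/a1.png

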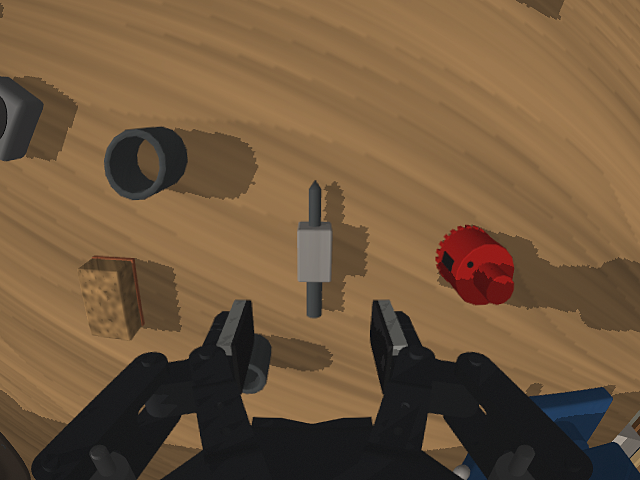

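Run:
```python
from h import *
from plant import env,viewer
st=env.read_state();M=Ro.from_rotvec(st['eef_rot']).as_matrix()
c=onz(S,crop((75,303),5,190,180),.04); d=onz(D,crop((98,205),5,320,360),.04); print(c,d)
print(M.T@(np.r_[(c+d)/2,.1]-st['tcp_pos']))
p=viewer.camera("wrist")
for q in((298,228),(331,228),(331,282),(298,282)): print(wz(p,q,.022))
print(wz(p,(315,183),.011),wz(p,(314,317),.011))
```

```text
[ 0.44953298 -0.330531  ] [ 0.44970467 -0.32886013]
[ 0.00160034 -0.04897012  0.08713036]
[ 0.5603 -0.3194  0.022 ]
[ 0.5696 -0.3379  0.022 ]
[ 0.5367 -0.3551  0.022 ]
[ 0.5269 -0.3356  0.022 ]
[ 0.5889 -0.317   0.011 ] [ 0.5022 -0.36    0.011 ]
```

Call:
{"method": "arm_command", "body": {"moves": [{"linear": [0.035,0.002,0.001],"turn": [0.005,0,0],"gripper": 0.6},{"linear": [0.065,0.002,0.001],"turn": [0.005,0,0],"gripper": 0.6},{"linear": [0.08,0.002,0.001],"turn": [0.005,0,0],"gripper": 0.6},{"linear": [0.087,0.002,0.001],"turn": [0.005,0,0],"gripper": 0.6},{"linear": [0.088,0.002,0.001],"turn": [0.005,0,0],"gripper": 0.6},{"linear": [0.088,0.002,0.001],"turn": [0.005,0,0],"gripper": 0.6},{"linear": [0.088,0.002,0.001],"turn": [0.005,0,0],"gripper": 0.6}]}}

```text
time: 22.38
tcp_pos: [0.551, -0.3378, 0.0161]
eef_rot: [1.967, 0.459, -1.963]
ft_force: [-0.1, 0.1, -0.1]
finger_gap: 0.0509
```

Run:
```python
from h import *
from plant import env,viewer
st=env.read_state(); info(st); print(goal(st,(.5483,-.337,.011),-63.7))
p=viewer.camera("wrist"); cv2.imwrite("pics/a2.png",p["pixels"][200:,100:540,::-1])
```

```text
t 22.38 tcp [ 0.551  -0.3378  0.0161] yaw -63.6 tilt [ 0.002 -0.001] q [-0.55  0.42 -0.13  1.02  0.    2.13] F [-0.1  0.1 -0.1] gap 0.0509
([0.0051, -0.0019, 0.0021], [0.002, -0.001, -0.002])
```

View pics/a2.png

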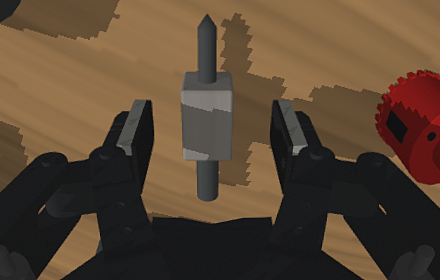

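Call:
{"method": "arm_command", "body": {"moves": [{"linear": [0.003,-0.001,0.002],"turn": [0,0,0],"gripper": 0.6},{"linear": [0.0045,-0.001,0.002],"turn": [0,0,0],"gripper": 0.6},{"linear": [0.0045,-0.001,0.002],"turn": [0,0,0],"gripper": 0.3},{"linear": [0.0045,-0.001,0.002],"turn": [0,0,0],"gripper": 0.1},{"linear": [0.0045,-0.001,0.002],"turn": [0,0,0],"gripper": 0},{"linear": [0.0045,-0.001,0.002],"turn": [0,0,0],"gripper": 0},{"linear": [0.0045,-0.001,0.002],"turn": [0,0,0],"gripper": 0},{"linear": [0.0045,-0.001,0.002],"turn": [0,0,0],"gripper": 0},{"linear": [0.0045,-0.001,0.002],"turn": [0,0,0],"gripper": 0},{"linear": [0.0045,-0.001,0.002],"turn": [0,0,0],"gripper": 0}]}}

```text
time: 23.27
tcp_pos: [0.5477, -0.338, 0.0101]
eef_rot: [1.966, 0.459, -1.965]
ft_force: [-0.4, 0.0, 3.6]
finger_gap: 0.0202
```

Call:
{"method": "arm_command", "body": {"moves": [{"linear": [-0.015,0,0],"turn": [0,0,0],"gripper": 0},{"linear": [-0.04,0,0],"turn": [0,0,0],"gripper": 0},{"linear": [-0.07,0,0],"turn": [0,0,0],"gripper": 0},{"linear": [-0.1,0,0],"turn": [0,0,0],"gripper": 0},{"linear": [-0.12,0,0],"turn": [0,0,0],"gripper": 0},{"linear": [-0.12,0,0],"turn": [0,0,0],"gripper": 0}]}}

```text
time: 23.77
tcp_pos: [0.5494, -0.3388, 0.1344]
eef_rot: [1.969, 0.455, -1.959]
ft_force: [1.3, -0.7, -0.8]
finger_gap: 0.0198
```

Run:
```python
from h import *
from plant import env,viewer
st=env.read_state(); info(st); print(goal(st,(.5255,.181,.135),-8.1))
p=viewer.camera("wrist"); cv2.imwrite("pics/a3.png",p["pixels"][200:,100:540,::-1])
```

```text
t 23.77 tcp [ 0.5494 -0.3388  0.1344] yaw -63.7 tilt [ 0.006 -0.003] q [-0.55  0.36  0.05  1.25  0.    2.13] F [ 1.3 -0.7 -0.8] gap 0.0198
([-0.0026, -0.4764, -0.2093], [-0.97, -0.001, -0.007])
```

View pics/a3.png

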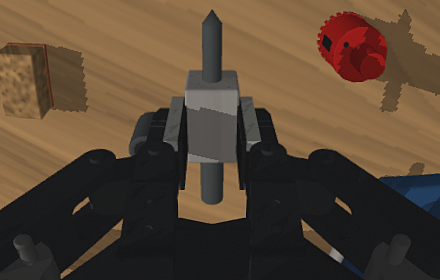

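Call:
{"method": "arm_command", "body": {"moves": [{"linear": [0,-0.032,-0.014],"turn": [-0.08,0,0],"gripper": 0},{"linear": [0,-0.068,-0.03],"turn": [-0.18,0,0],"gripper": 0},{"linear": [0,-0.104,-0.046],"turn": [-0.28,0,0],"gripper": 0},{"linear": [0,-0.14,-0.062],"turn": [-0.38,0,0],"gripper": 0},{"linear": [0,-0.176,-0.077],"turn": [-0.48,0,0],"gripper": 0},{"linear": [0,-0.212,-0.093],"turn": [-0.58,0,0],"gripper": 0},{"linear": [0,-0.248,-0.109],"turn": [-0.68,0,0],"gripper": 0},{"linear": [0,-0.284,-0.125],"turn": [-0.78,0,0],"gripper": 0},{"linear": [0,-0.32,-0.141],"turn": [-0.88,0,0],"gripper": 0},{"linear": [0,-0.35,-0.154],"turn": [-0.965,0,0],"gripper": 0}]}}

```text
time: 24.65
tcp_pos: [0.5286, 0.0466, 0.1274]
eef_rot: [1.31, 1.142, -1.314]
ft_force: [-0.1, 0.3, -1.7]
finger_gap: 0.0205
```

Run:
```python
from h import *
from plant import env,viewer
st=env.read_state(); info(st); print(goal(st,(.5255,.181,.13),-8.1))
```

```text
t 24.65 tcp [0.5286 0.0466 0.1274] yaw -8.0 tilt [-0.003  0.   ] q [ 0.09  0.16 -0.23  1.19  0.    1.8 ] F [-0.1  0.3 -1.7] gap 0.0205
([-0.0025, -0.0219, -0.1327], [0.001, 0.0, 0.003])
```

Call:
{"method": "arm_command", "body": {"moves": [{"linear": [0,-0.006,-0.036],"turn": [0,0,0],"gripper": 0},{"linear": [0,-0.012,-0.072],"turn": [0,0,0],"gripper": 0},{"linear": [0.01,-0.018,-0.108],"turn": [0,0,0],"gripper": 0},{"linear": [0.02,-0.021,-0.126],"turn": [0,0,0],"gripper": 0},{"linear": [0.03,-0.021,-0.128],"turn": [0,0,0],"gripper": 0},{"linear": [0.04,-0.021,-0.128],"turn": [0,0,0],"gripper": 0},{"linear": [0.045,-0.021,-0.128],"turn": [0,0,0],"gripper": 0},{"linear": [0.045,-0.021,-0.128],"turn": [0,0,0],"gripper": 0},{"linear": [0.045,-0.021,-0.128],"turn": [0,0,0],"gripper": 0}]}}

```text
time: 25.4
tcp_pos: [0.5278, 0.1725, 0.0841]
eef_rot: [1.316, 1.136, -1.319]
ft_force: [-0.3, -0.4, -1.5]
finger_gap: 0.0204
```

Run:
```python
from h import *
from plant import env,viewer
st=env.read_state(); info(st); print(goal(st,(.5255,.181,.031),-8.1))
a=[]
for n,o in(("side",(250,120,130,100)),("scene",(360,160,130,100))):
    p=viewer.camera(n); x,y,w,h=o; a.append(cv2.resize(p["pixels"][y:y+h,x:x+w,::-1],None,fx=4,fy=4,interpolation=cv2.INTER_CUBIC))
cv2.imwrite(f"pics/t1.png",cv2.resize(np.hstack(a),None,fx=.76,fy=.76))
p=viewer.camera("wrist"); cv2.imwrite("pics/t1w.png",p["pixels"][:,:,::-1])
```

```text
t 25.4 tcp [0.5278 0.1725 0.0841] yaw -8.5 tilt [-0.001 -0.001] q [ 0.32  0.22 -0.25  1.1  -0.    2.03] F [-0.3 -0.4 -1.5] gap 0.0204
([0.0531, -0.0034, -0.0081], [-0.006, 0.001, 0.001])
```

View pics/t1.png

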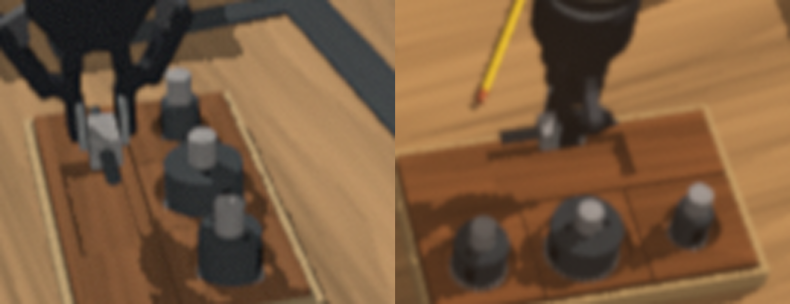

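View pics/t1w.png

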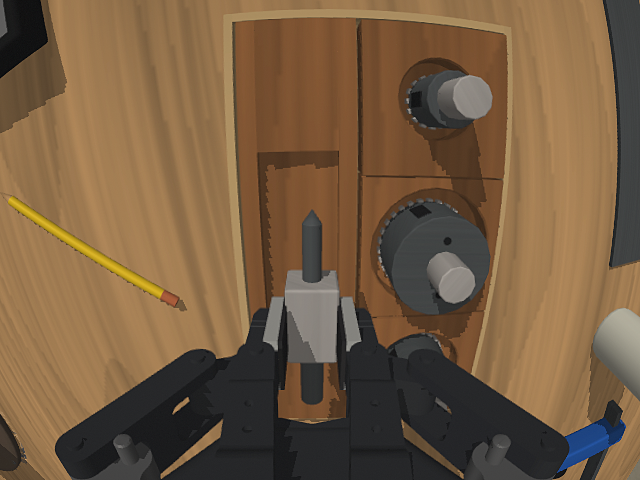

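Run:
```python
from h import *
from plant import env,viewer
p=viewer.camera("wrist")
a=wz(p,(259,153),.028);b=wz(p,(338,151),.028);print(a,b)
m=(a+b)/2; e=np.array([np.cos(np.radians(81.9)),np.sin(np.radians(81.9))]); print(m[:2]-.058*e, np.degrees(np.arctan2(*(b-a)[1::-1])))
print(wz(p,(312,212),.084))
```

```text
[0.5105 0.2416 0.028 ] [0.5528 0.2362 0.028 ]
[0.52347773 0.18147863] -7.275004957889276
[0.5359 0.2183 0.084 ]
```

Call:
{"method": "arm_command", "body": {"moves": [{"linear": [0.01,-0.0045,-0.008],"turn": [-0.006,0,0],"gripper": 0},{"linear": [0.025,-0.0045,-0.008],"turn": [-0.006,0,0],"gripper": 0},{"linear": [0.037,-0.0045,-0.008],"turn": [-0.006,0,0],"gripper": 0},{"linear": [0.044,-0.0045,-0.008],"turn": [-0.006,0,0],"gripper": 0},{"linear": [0.047,-0.0045,-0.008],"turn": [-0.006,0,0],"gripper": 0},{"linear": [0.047,-0.0045,-0.008],"turn": [-0.006,0,0],"gripper": 0},{"linear": [0.047,-0.0045,-0.008],"turn": [-0.006,0,0],"gripper": 0}]}}

```text
time: 26.18
tcp_pos: [0.5249, 0.1827, 0.0379]
eef_rot: [1.312, 1.14, -1.311]
ft_force: [0.2, -0.6, -1.1]
finger_gap: 0.0202
```

Run:
```python
from h import *
from plant import env,viewer
st=env.read_state(); info(st); print(goal(st,(.5245,.181,.031),-8.1))
p=viewer.camera("wrist"); cv2.imwrite("pics/t2w.png",p["pixels"][:,:,::-1])
```

```text
t 26.18 tcp [0.5249 0.1827 0.0379] yaw -8.0 tilt [0. 0.] q [ 0.33  0.25 -0.32  1.    0.    2.05] F [ 0.2 -0.6 -1.1] gap 0.0202
([0.0069, -0.0002, 0.0017], [0.001, -0.0, -0.0])
```

View pics/t2w.png

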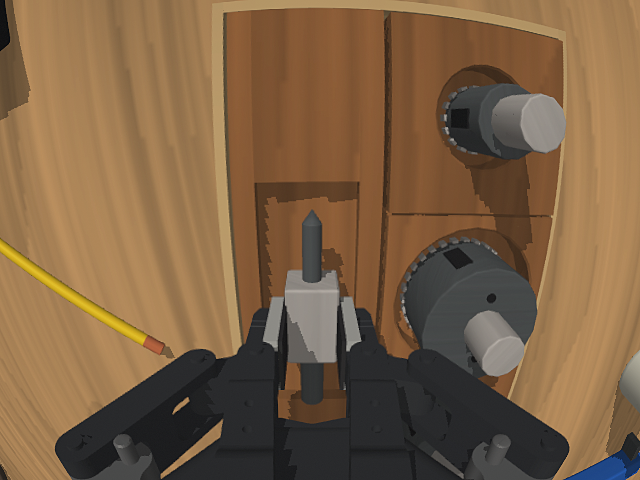

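Call:
{"method": "arm_command", "body": {"moves": [{"linear": [0.002,0,0.001],"turn": [0,0,0],"gripper": 0},{"linear": [0.004,0,0.001],"turn": [0,0,0],"gripper": 0},{"linear": [0.005,0,0.001],"turn": [0,0,0],"gripper": 0},{"linear": [0.005,0,0.001],"turn": [0,0,0],"gripper": 0},{"linear": [0.005,0,0.001],"turn": [0,0,0],"gripper": 0}]}}

```text
time: 26.65
tcp_pos: [0.5246, 0.1814, 0.0327]
eef_rot: [1.312, 1.14, -1.312]
ft_force: [0.3, 0.0, -0.8]
finger_gap: 0.0203
```

Call:
{"method": "arm_command", "body": {"moves": [{"linear": [0.001,0,0],"turn": [0,0,0],"gripper": 0},{"linear": [0.001,0,0],"turn": [0,0,0],"gripper": 0},{"linear": [0.001,0,0],"turn": [0,0,0],"gripper": 0}]}}

```text
time: 26.9
tcp_pos: [0.5246, 0.1815, 0.0316]
eef_rot: [1.312, 1.14, -1.312]
ft_force: [0.4, -0.0, -1.9]
finger_gap: 0.0202
```

Call:
{"method": "arm_command", "body": {"moves": [{"linear": [0.0005,0,0],"turn": [0,0,0],"gripper": 0},{"linear": [0.001,0,0],"turn": [0,0,0],"gripper": 0},{"linear": [0.001,0,0],"turn": [0,0,0],"gripper": 0}]}}

```text
time: 27.15
tcp_pos: [0.5246, 0.1815, 0.0306]
eef_rot: [1.312, 1.14, -1.312]
ft_force: [-0.4, -0.2, -1.2]
finger_gap: 0.0203
```

Call:
{"method": "arm_command", "body": {"moves": [{"linear": [0.0004,0,0],"turn": [0,0,0],"gripper": 0},{"linear": [0.0008,0,0],"turn": [0,0,0],"gripper": 0},{"linear": [0.0008,0,0],"turn": [0,0,0],"gripper": 0}]}}

```text
time: 27.4
tcp_pos: [0.5247, 0.1815, 0.03]
eef_rot: [1.312, 1.14, -1.311]
ft_force: [-1.1, -0.5, 1.1]
finger_gap: 0.0204
```

Call:
{"method": "arm_command", "body": {"moves": [{"linear": [0,0,0],"turn": [0,0,0],"gripper": 0.28},{"linear": [0,0,0],"turn": [0,0,0],"gripper": 0.32},{"linear": [0,0,0],"turn": [0,0,0],"gripper": 0.38},{"linear": [0,0,0],"turn": [0,0,0],"gripper": 0.38},{"linear": [0,0,0],"turn": [0,0,0],"gripper": 0.38},{"linear": [-0.01,0,0],"turn": [0,0,0],"gripper": 0.38},{"linear": [-0.03,0,0],"turn": [0,0,0],"gripper": 0.38},{"linear": [-0.06,0,0],"turn": [0,0,0],"gripper": 0.38},{"linear": [-0.1,0,0],"turn": [0,0,0],"gripper": 0.38},{"linear": [-0.1,0,0],"turn": [0,0,0],"gripper": 0.38}]}}

```text
time: 28.23
tcp_pos: [0.5279, 0.1826, 0.1382]
eef_rot: [1.32, 1.135, -1.302]
ft_force: [1.4, 0.5, 1.1]
finger_gap: 0.0324
```

Call:
{"method": "arm_command", "body": {"moves": [{"linear": [-0.04,0,0.03],"turn": [0,0,0],"gripper": 0.38},{"linear": [-0.07,0,0.06],"turn": [0,0,0],"gripper": 0.38},{"linear": [-0.09,0,0.1],"turn": [0,0,0],"gripper": 0.38},{"linear": [-0.1,-0.03,0.12],"turn": [0,0,0],"gripper": 0.38},{"linear": [-0.1,-0.06,0.12],"turn": [0,0,0],"gripper": 0.38},{"linear": [-0.1,-0.1,0.12],"turn": [0,0,0],"gripper": 0.38},{"linear": [-0.1,-0.1,0.12],"turn": [0,0,0],"gripper": 0.38},{"linear": [-0.1,-0.1,0.12],"turn": [0,0,0],"gripper": 0.38}]}}

```text
time: 28.9
tcp_pos: [0.4076, 0.0765, 0.2313]
eef_rot: [1.313, 1.138, -1.309]
ft_force: [0.4, -0.3, 0.2]
finger_gap: 0.0324
```

Run:
```python
from h import *
from plant import env,viewer
st=env.read_state(); info(st)
a=[]
for n,o in(("side",(240,120,130,120)),("scene",(350,160,145,120))):
    p=viewer.camera(n); x,y,w,h=o; cv2.imwrite(f"pics/f_{n}.png",p["pixels"][:,:,::-1]); a.append(cv2.resize(p["pixels"][y:y+h,x:x+w,::-1],None,fx=2.9,fy=2.9,interpolation=cv2.INTER_CUBIC))
cv2.imwrite("pics/f.png",np.hstack(a))
p=viewer.camera("wrist"); cv2.imwrite("pics/fw.png",p["pixels"][:,:,::-1])
```

```text
t 28.9 tcp [0.4076 0.0765 0.2313] yaw -8.0 tilt [0.003 0.001] q [ 0.19 -0.08 -0.25  1.4   0.    1.9 ] F [ 0.4 -0.3  0.2] gap 0.0324
```

View pics/f.png

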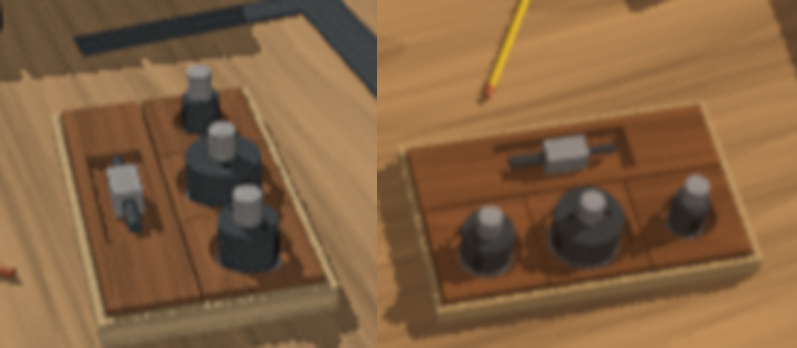

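View pics/f_side.png

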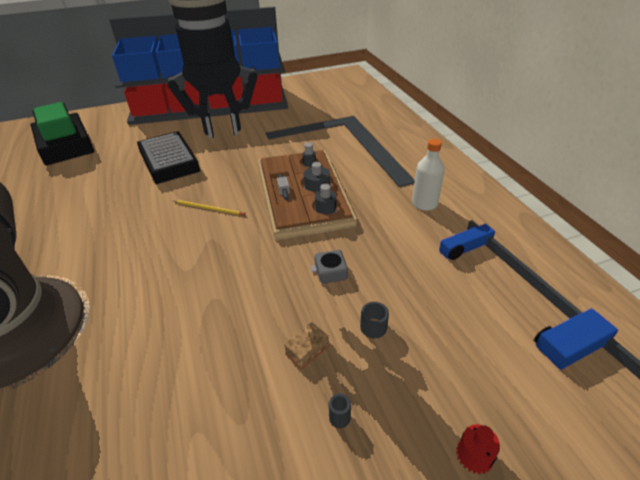

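View pics/f_scene.png

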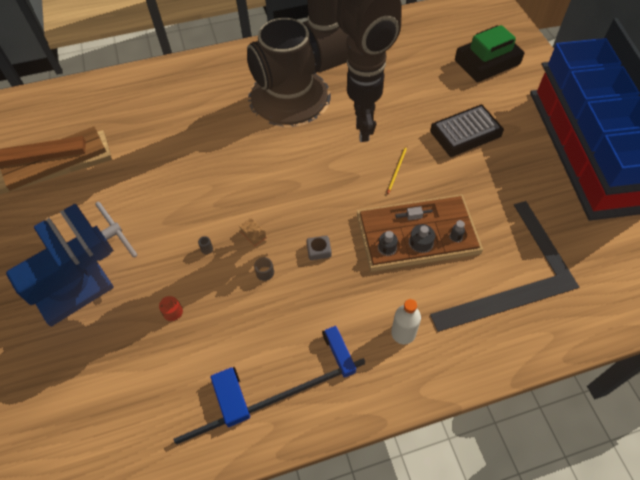

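View pics/fw.png

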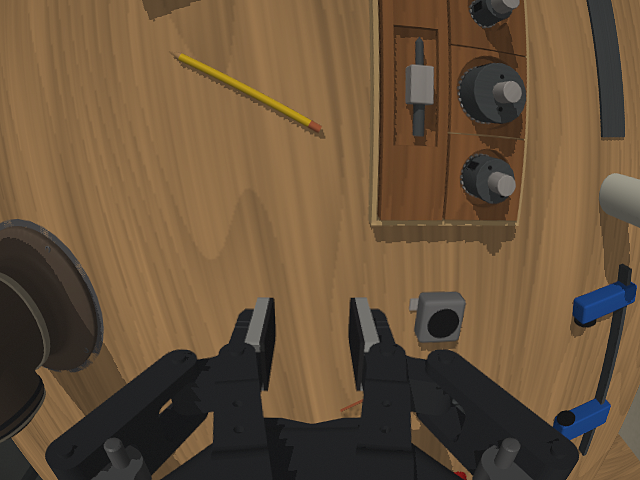

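The wrist view shows the arbor inside its recess at (419,85), with the saws seated at (490,10), (495,93) and (490,178). The side view shows both couplings standing where they were, at (374,320) and (340,410). Handing in.

```bash
python3 -c "
from plant import env
print(env.finish_job())"
```

```text
the job is handed in; nothing more can be done
None
```

The hole saw kit is back in its tray, handed in at about 29 s of the 96 s allowed. I gripped each saw by its hub, placed the small, medium and large saws in that order, and laid the arbor in the trough last.

- **Contact:** I lowered each part until the wrist force showed it touching (a reading of 1–7 N) at about the well or recess floor height, and only then released it.
- **Final pictures:** All three saws stand upright in their own wells. The arbor lies flat inside the recess, along y. Both couplings and the red look-alike stand where they were, and the gripper is clear of everything.
- **One reading that disagreed:** the gripper measured about 17.5 mm across the 20 mm hubs and about 20 mm across the 22 mm arbor. Every grip held, so I took this as an offset in the reading.

No check failed.

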